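# Nest the rinsed medicine pots on the drying stand

## Task

Set the drying stand in the middle of the round rubber mat. Then nest the three rinsed steel pots on it, all still upside down and in this order: the smallest over the post, the middle-sized over that, the largest over both, every rim resting flat on the stand's grey base and none hanging over its edge. Set things down rather than dropping them, and leave the bottle, the kidney dish and the ultrasound probe where they are.

Things in the scene. Friction and masses are not known exactly. Their poses are not given: they have to be found in the camera images.
- mat: Round dark rubber drying mat lying fixed on the table, 120 mm across, 3 mm thick. Origin: centre of its underside, on the table top; z up.
- stand: Drying stand, loose: a grey round plastic base 100 mm across and 8 mm thick with an upright steel post in its centre, 14 mm across and 30 mm tall (top of the post 38 mm above the underside). About 250 g. It stands upright at the start and is picked up by the post. Origin: centre of its underside; z up along the post.
- pot_small: The smallest of three plain round steel medicine pots, standing upside down (open mouth below, closed flat end on top). Straight sides, 36 mm across outside (a thin lip at the mouth 2 mm wider, look only), 31 mm inside, 42 mm tall, closed end 3 mm thick. About 45 g. Origin: centre of its open mouth, which is its lower end at the start; z up towards the closed end.
- pot_medium: The middle-sized of three plain round steel medicine pots, standing upside down (open mouth below, closed flat end on top). Straight sides, 52 mm across outside (a thin lip at the mouth 2 mm wider, look only), 47 mm inside, 54 mm tall, closed end 3 mm thick. About 85 g. Origin: centre of its open mouth, which is its lower end at the start; z up towards the closed end.
- pot_large: The largest of three plain round steel medicine pots, standing upside down (open mouth below, closed flat end on top). Straight sides, 68 mm across outside (a thin lip at the mouth 2 mm wider, look only), 63 mm inside, 66 mm tall, closed end 3 mm thick. About 140 g. Origin: centre of its open mouth, which is its lower end at the start; z up towards the closed end.
- gel_bottle: Bystander: upright white gel bottle with a blue cap, 58 mm across, 180 mm tall, loose, standing on the coaster. Origin: centre of its underside.
- coaster: Bystander: thin square cork coaster under the gel bottle, 90 x 90 x 4 mm, fixed. Not the drying mat. Origin: centre of its underside.
- kidney_dish: Bystander: kidney-shaped steel dish, about 180 mm long, 95 mm wide and 40 mm high, loose. Origin: on its underside, about the middle; long side along its x.
- transducer: Bystander: white hand-held ultrasound probe lying on its side, about 135 mm long (along its x), 52 mm wide at the head, 28 mm high, loose. Origin: on its underside, near the middle.
Mind the look-alikes: they are no part of the job. Several things have the shape of the stand; the one meant has the colours described above.

How it is judged (in metres and radians):
On the way, in this order (a step that is already met when the one before it is completed fails the run):
1. the stand stands in the middle of the mat, let go (horizontal distance between stand and mat below 0.015 m and z of stand in the frame of mat below 0.006 m and angle between stand's own z axis and vertical below 0.05 rad and contact force between the fingers and stand below 0.05 N and linear speed of stand below 0.02 m/s), for 0.2 s.
2. the small pot is nested upside down on the stand, rim on the base, let go (horizontal distance between pot_small and stand below 0.011 m and z of pot_small in the frame of stand between 0.005 and 0.011 m and angle between pot_small's own z axis and vertical below 0.06 rad and contact force between the fingers and pot_small below 0.05 N and linear speed of pot_small below 0.02 m/s), for 0.2 s.
3. the medium pot is nested upside down on the stand, rim on the base, let go (horizontal distance between pot_medium and stand below 0.016 m and z of pot_medium in the frame of stand between 0.005 and 0.011 m and angle between pot_medium's own z axis and vertical below 0.06 rad and contact force between the fingers and pot_medium below 0.05 N and linear speed of pot_medium below 0.02 m/s), for 0.2 s.
4. the large pot is nested upside down on the stand, rim on the base, let go (horizontal distance between pot_large and stand below 0.016 m and z of pot_large in the frame of stand between 0.005 and 0.011 m and angle between pot_large's own z axis and vertical below 0.06 rad and contact force between the fingers and pot_large below 0.05 N and linear speed of pot_large below 0.02 m/s), for 0.2 s.
At the end, for the whole second after the job is handed in: Stand upright on the mat, centres within 15 mm. Pots upside down and level, rims on the stand's base (within 3 mm), nested small, medium, large; axes within 11 mm (small) and 16 mm (medium, large) of the post. All released and at rest (all of step 1 and all of step 2 and all of step 3 and all of step 4); the robot touches nothing.
It fails at once if the gel bottle, the kidney dish or the probe is moved more than 25 mm (distance of any of gel_bottle, kidney_dish, transducer from where it was at the start of the episode above 0.025 m).
It fails at once if the stand or a pot is dropped: it falls free faster than 0.6 m/s (a drop of about 20 mm) ((contact force between the fingers and stand below 0.01 N and linear speed of stand above 0.6 m/s) or (contact force between the fingers and pot_small below 0.01 N and linear speed of pot_small above 0.6 m/s) or (contact force between the fingers and pot_medium below 0.01 N and linear speed of pot_medium above 0.6 m/s) or (contact force between the fingers and pot_large below 0.01 N and linear speed of pot_large above 0.6 m/s)).
It also fails if it takes over 134 s, if anything falls off the work surface, if the arm or the gripper's body presses on something with over 40 N, if the wrist force passes 120 N, or if a joint passes its speed limit or range.

## Robot

A 6-joint arm with a two-finger parallel gripper is mounted at the origin on the work surface. World frame = base frame: x ahead of the robot, y to its left, z up, the work surface at z = 0. Lengths are in mm, angles in rad, forces in N, time in s.
With the tool pointing down it reaches from about 300 to 850 mm from the base axis. Payload 5.4 kg.
Tool frame: the origin (TCP) lies on the centre line of the jaws, within the pads' length; the fingertips stand 14 mm ahead of it and the grasp point (between the pads) lies 5 mm behind it; z points along the fingers, y is the line along which they close (so a half turn about z gives the same grasp; the last joint's range is limited). The gripper opens to 85 mm and grips with 20 to 120 N. Pads are 22 mm wide; open, the fingers measure 114 mm over their backs; the gripper's body (76 mm by 85 mm) begins 54 mm behind the grasp point. The pads swing forward as they close: fully open they stand 13 mm farther back than shut.
Start: joints at [-1.506, 0.158, 1.597, -0, 1.386, -0.21], TCP at [156.005, -553.415, 219.999] pointing down, gripper open.
Joint ranges: [-2.91, 2.91], [-0.94, 2.29], [0.18, 2.7], [-1.29, 4.43], [0.17, 2.64], [-3, 3]. Speed limits (rad/s): [2.57, 2.57, 3.14, 3.14, 3.14, 3.14].

## Interface

Orientations are given as [roll, pitch, yaw] about the fixed x, y, z axes, in that order (R = Rz(yaw) Ry(pitch) Rx(roll)).
In Python, from cell import env, eyes gives the robot as it stands.
- The arm moves only by the tool apply_moves, never from a script. Its argument "rows" is a list of rows, each an object of numbers: "x", "y", "z": the shift along the tool's x, y, z normalised to -1 to 1, where 1 is 0.02 m; "ax", "ay", "az": the turn, a rotation vector about the tool's x, y, z normalised to -1 to 1, where 1 is 0.12 rad. A call has 1 to 10 rows; each row shifts and turns the commanded pose from where the row before left it, along the tool's axes as they then stand; what a row does not reach is not made up. A row lasts 1/12 s, in which the tool goes at most 41.7 mm and 7.16 degrees, less where a joint would pass 70% of its speed; a pose out of reach is approached as far as the arm can. A call with a number of a shift or a turn outside -1 to 1 is refused whole. A call with a gripper value outside its range is refused whole. "gripper" is the opening, from 0 (shut) to 1 (fully open), set as the call begins (left out, the last holds). The fingers move at their own pace and stop on an object; "squeeze" is the grip in N (left out, the last holds). Time passes only in rows, so rows that do not move let the fingers close. It gives the time, the measured TCP pose, the force, the opening and the grip force at its end, in the units of the state.
- env.get_state(): the state, without advancing time (a new reading comes with each control period).
- eyes.get_image(name): name is "scene" or "side" or "wrist"; returns (picture, depth): 400x640x3 uint8, red, green, blue; 400x640 float32, mm along the optical axis (not along the pixel's ray), 0 where there is no reading.
- eyes.camera_model(name): a dict with "intrinsics" (3x3 intrinsics, pixels), "extrinsics" (4x4, takes a point from camera to world coordinates). Camera axes: x right, y down, z forward; pixel columns grow to the right and rows downward; lengths in mm; the calibration is good to about 2 mm. A picture is of the moment at which its call begins: read the wrist's pose just before it. camera_model takes no time and is no camera call; for the wrist camera it gives the pose at the moment of the call.
- env.finish_job(): hands the job in; it is judged then, once.
The state is a dict: "clock": time; "joints": joint angles; "qvel": joint speeds; "joint_torque": joint torques, N m; "eef_pos": TCP position; "tcp_rot": TCP orientation; "contact_force": force on the tool from outside, world axes, zero at the start; "torque": the same for the moment, N m; "opening": opening from 0.0 (shut) to 1.0 (fully open); "grip_force": force on a finger pad.
Only numpy, scipy, OpenCV 4.12 (cv2) and the standard library are available. Lean on these libraries where they do the work, as an engineer would, in place of code of your own. Each camera call takes 0.05 s, during which the arm holds its last target. There are 200 camera calls.

## Working session

There is one attempt and no reset: what is moved stays moved. The work goes in short steps, Python scripts to look and compute and a tool call to move; the robot and the scene stay as the last step left them, time stands still between calls to the robot, and variables do not carry over. Pictures are saved under pics/ and viewed, at most 14 in all, crops included, and the job is handed in when it is done.

Besides the shell and the picture viewer there is one more tool, called after "Call:" as name([rows], argument=value, ...), one row to a line, values as JSON. apply_moves: Moves the arm, as the interface text tells. Its arguments: {"type":"object","properties":{"rows":{"type":"array","items":{"type":"object","properties":{"x":{"type":"number"},"y":{"type":"number"},"z":{"type":"number"},"ax":{"type":"number"},"ay":{"type":"number"},"az":{"type":"number"}}}},"gripper":{"type":"number"},"squeeze":{"type":"number"}},"required":["rows"]}

```bash
ls; mkdir -p pics; cat > h.py <<'E'
import numpy as np, cv2
from cell import env, eyes
def grab(name,save=None):
    m=eyes.camera_model(name); p,d=eyes.get_image(name)
    if save: cv2.imwrite('pics/'+save+'.png',cv2.cvtColor(p,cv2.COLOR_RGB2BGR))
    return p,d,np.array(m['intrinsics']),np.array(m['extrinsics'])
def ray(K,E,u,v,z):
    d=E[:3,:3]@np.linalg.solve(K,[u,v,1]); o=E[:3,3]; return o+d*(z-o[2])/d[2]
def cloud(d,K,E):
    v,u=np.indices(d.shape); P=np.stack([(u-K[0,2])*d/K[0,0],(v-K[1,2])*d/K[1,1],d],-1)
    W=P@E[:3,:3].T+E[:3,3]; W[d<=0]=np.nan; return W
E
python3 - <<'E'
from h import *
for n in ('scene','side'):
    p,d,K,E=grab(n,n); np.savez(n+'.npz',p=p,d=d,K=K,E=E); print(n,K[0,0],E.round(2).tolist())
print(env.get_state())
E
```

```text
pics
scene 497.72444669936846 [[0.43, 0.57, -0.7, 1613.61], [0.9, -0.25, 0.35, -538.66], [0.02, -0.78, -0.62, 975.01], [0.0, 0.0, 0.0, 1.0]]
side 484.53924883812647 [[-0.74, -0.44, 0.5, -72.13], [-0.67, 0.51, -0.54, 673.44], [-0.02, -0.74, -0.67, 868.74], [0.0, 0.0, 0.0, 1.0]]
{'clock': 0.1, 'joints': array([-1.50609664e+00,  1.58977254e-01,  1.59812984e+00,  6.20935273e-06,
        1.38619220e+00, -2.10102824e-01]), 'qvel': array([-0.00132173, -0.00038485, -0.0020068 ,  0.00066452, -0.00224765,
       -0.00106475]), 'joint_torque': array([-5.52774291e-04, -3.96993613e+01, -3.32336247e+01, -3.86360853e-04,
        4.24249112e-03, -1.08646523e-05]), 'eef_pos': array([ 155.97279503, -552.85383761,  219.10851008]), 'tcp_rot': array([-3.13992481e+00, -3.61906616e-04,  2.74801066e-01]), 'contact_force': array([-0.25769434, -0.86054564,  0.07744533]), 'torque': array([ 0.00150644, -0.02885186, -0.07799475]), 'grip_force': 0.0, 'opening': 1.002092041626786}
```

View pics/scene.png

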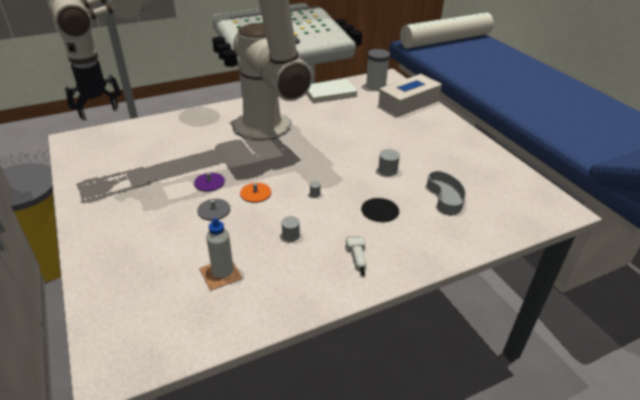

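View pics/side.png

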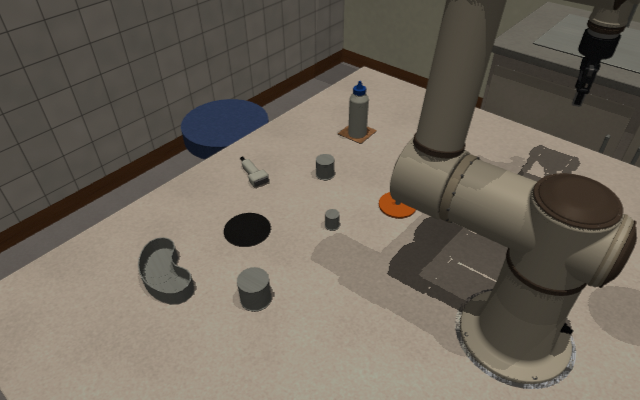

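The scene view shows the grey stand at about (213,209), with orange and purple look-alikes beside it. The mat is at (380,210), the small pot at (315,189), the medium pot at (290,229) and the large pot at (388,162). The side view shows the mat at (247,229), large pot at (254,288), small pot at (332,219) and medium pot at (325,166). The stand is hidden in the side view.

```bash
python3 - <<'E'
from h import *
from scipy.optimize import least_squares
S={n:np.load(n+'.npz') for n in('scene','side')}
def W(n): s=S[n]; return cloud(s['d'],s['K'],s['E'])
px={'mat':((380,210),(247,229)),'large':((388,162),(254,288)),'med':((290,229),(325,166)),'small':((315,189),(332,219)),'stand':((213,209),None),'dish':((446,190),(165,270)),'probe':((357,253),(254,172)),'bottle':((220,255),(359,115))}
sz={'large':66,'med':54,'small':42}
for k,v in px.items():
  for n,c in zip(S,v):
    if c is None: continue
    s=S[n];w=W(n);g=cv2.cvtColor(s['p'],cv2.COLOR_RGB2GRAY)
    v_,u_=np.indices(g.shape); near=np.hypot(u_-c[0],v_-c[1])<32
    if k in('mat',):
        m=near&(g<45); uv=u_[m].mean(),v_[m].mean(); print(k,n,m.sum(),ray(s['K'],s['E'],*uv,3).round(1)); continue
    m=near&(w[...,2]>8 if k!='stand' else w[...,2]>4)
    if k=='stand': m&=(v_>196)
    # component containing c
    m8=cv2.morphologyEx(m.astype(np.uint8),cv2.MORPH_OPEN,np.ones((2,2)))
    _,L,st,ce=cv2.connectedComponentsWithStats(m8); 
    i=L[c[1],c[0]]; 
    q=w[(L==i)&m] if i else w[m]
    print(k,n,i,len(q),'min',np.nanpercentile(q,2,axis=0).round(0),'max',np.nanpercentile(q,98,axis=0).round(0),end=' ')
    if k in sz:
        t=q[(abs(q[:,2]-sz[k])<5)]; print('top',len(t),((np.percentile(t,2,axis=0)+np.percentile(t,98,axis=0))/2).round(1),np.ptp(t,axis=0).round(0),end='')
    print()
s=S['scene'];hsv=cv2.cvtColor(s['p'],cv2.COLOR_RGB2HSV)
v_,u_=np.indices(hsv.shape[:2]);w=W('scene')
g=hsv[...,2]
print(s['p'][209,205],s['p'][209,245-40],s['p'][212,180], s['p'][182,200],s['p'][165,200])
m=(abs(u_-213)<26)&(abs(v_-209)<16)&(g<135)&(hsv[...,1]<60)
print(m.sum(),u_[m].min(),u_[m].max(),v_[m].min(),v_[m].max())
mm=(m*255).astype(np.uint8)[190:228,185:245];print('\n'.join(''.join('#' if x else '.' for x in r) for r in mm))
print(ray(s['K'],s['E'],213,209,8))
E
```

```text
mat scene 587 [638.1 149.9   3. ]
mat side 1212 [634.7 152.7   3. ]
large scene 1 419 min [446. 250.  10.] max [502. 310.  69.] top 170 [472.2 282.7  65.5] [67. 68.  9.]
large side 1 1098 min [429. 256.  12.] max [488. 317.  70.] top 637 [460.1 285.3  66.6] [67. 68. 10.]
med scene 1 350 min [ 618. -169.   10.] max [ 659. -124.   57.] top 164 [ 636.3 -144.1   53.9] [50. 53. 10.]
med side 1 369 min [ 603. -164.   10.] max [ 645. -118.   57.] top 170 [ 625.7 -141.9   54.3] [46. 52. 10.]
small scene 1 130 min [476. -15.   9.] max [503.  16.  44.] top 55 [489.5   1.3  41.1] [37. 35.  8.]
small side 1 234 min [463. -12.  10.] max [492.  20.  45.] top 119 [478.4   3.2  42.1] [34. 36.  8.]
stand scene 1 793 min [ 397. -382.    4.] max [ 707. -270.  177.] 
dish scene 0 728 min [577. 317.   9.] max [751. 432.  41.] 
dish side 0 1186 min [573. 319.   8.] max [747. 430.  43.] 
probe scene 1 430 min [741. -34.  10.] max [857.  21.  31.] 
probe side 1 386 min [724. -28.  11.] max [837.  29.  32.] 
bottle scene 1 1060 min [ 688. -388.   12.] max [ 715. -336.  165.] 
bottle side 1 851 min [ 654. -37
[... 1786 characters left out ...]
..#############...#######.....................
.................###########.....####.......................
...................#########.....##.........................
.......................####.................................
............................................................
............................................................
............................................................
............................................................
............................................................
............................................................
............................................................
[ 431.58044096 -314.83111609    8.        ]
```

Call:
apply_moves([
  {"az":0.764},
  {"az":0.764},
  {"az":0.764},
  {"x":0.9,"y":-0.8},
  {"x":0.9,"y":-0.8},
  {"x":0.9,"y":-0.8},
  {"x":0.9,"y":-0.8},
  {"x":0.9,"y":-0.8},
  {"x":0.9,"y":-0.8},
  {"x":0.9,"y":-0.8},
], gripper=1, squeeze=40)

```text
$.rows[0]: bad value
```

Call:
apply_moves([
  {"x":0.9,"y":-0.8},
  {"x":0.9,"y":-0.8},
  {"x":0.9,"y":-0.8},
  {"x":0.9,"y":-0.8},
  {"x":0.9,"y":-0.8},
  {"x":0.9,"y":-0.8},
  {"x":0.9,"y":-0.8},
  {},
  {},
  {},
])

```text
$.rows[0]: bad value
```

```bash
python3 - <<'E'
from h import *
s=env.get_state();print(s['eef_pos'],s['tcp_rot'],s['clock'])
p,d,K,E=grab('wrist','w1'); print(E.round(2).tolist(),K)
np.savez('w1.npz',p=p,d=d,K=K,E=E)
E
```

```text
[ 155.97279503 -552.85383761  219.10851008] [-3.13992481e+00 -3.61906616e-04  2.74801066e-01] 0.1
[[0.27, -0.92, -0.28, 227.74], [-0.96, -0.26, -0.08, -533.07], [-0.0, 0.29, -0.96, 373.62], [0.0, 0.0, 0.0, 1.0]] [[288.81674171   0.         318.90186749]
 [  0.         288.81674171 198.3082396 ]
 [  0.           0.           1.        ]]
```

View pics/w1.png

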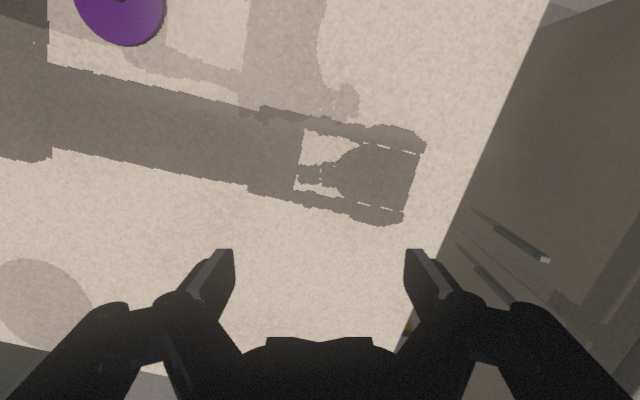

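The move was refused because every row needs all six fields. This wrist picture is therefore from the start pose: fingers at the bottom and the purple look-alike at (120,10).

Call:
apply_moves([
  {"x":0,"y":0,"z":0,"ax":0,"ay":0,"az":0.764},
  {"x":0,"y":0,"z":0,"ax":0,"ay":0,"az":0.764},
  {"x":0,"y":0,"z":0,"ax":0,"ay":0,"az":0.764},
  {"x":0.9,"y":-0.8,"z":0,"ax":0,"ay":0,"az":0},
  {"x":0.9,"y":-0.8,"z":0,"ax":0,"ay":0,"az":0},
  {"x":0.9,"y":-0.8,"z":0,"ax":0,"ay":0,"az":0},
  {"x":0.9,"y":-0.8,"z":0,"ax":0,"ay":0,"az":0},
  {"x":0.9,"y":-0.8,"z":0,"ax":0,"ay":0,"az":0},
  {"x":0.9,"y":-0.8,"z":0,"ax":0,"ay":0,"az":0},
  {"x":0.9,"y":-0.8,"z":0,"ax":0,"ay":0,"az":0},
], gripper=1, squeeze=40)

```text
clock: 0.98
eef_pos: [282.7, -440.3, 219.7]
tcp_rot: [-3.141, 0.0, -0.0]
contact_force: [-0.0, 0.2, -0.5]
opening: 1.0
grip_force: 0.0
```

Call:
apply_moves([
  {"x":0.9,"y":-0.9,"z":0,"ax":0,"ay":0,"az":0},
  {"x":0.9,"y":-0.9,"z":0,"ax":0,"ay":0,"az":0},
  {"x":0.9,"y":-0.9,"z":0,"ax":0,"ay":0,"az":0},
  {"x":0.9,"y":-0.9,"z":0,"ax":0,"ay":0,"az":0},
  {"x":0.9,"y":-0.9,"z":0,"ax":0,"ay":0,"az":0},
  {"x":0.9,"y":-0.9,"z":0,"ax":0,"ay":0,"az":0},
  {"x":0.9,"y":-0.9,"z":0,"ax":0,"ay":0,"az":0},
  {"x":0,"y":0,"z":0,"ax":0,"ay":0,"az":0},
  {"x":0,"y":0,"z":0,"ax":0,"ay":0,"az":0},
])

```text
clock: 1.73
eef_pos: [408.4, -314.6, 219.7]
tcp_rot: [-3.141, 0.001, 0.002]
contact_force: [-1.3, -0.3, -0.2]
opening: 1.001
grip_force: 0.0
```

```bash
python3 - <<'E'
from h import *
s=env.get_state();print(s['eef_pos'],s['tcp_rot'],s['clock'])
p,d,K,E=grab('wrist','w2'); print(E.round(2).tolist())
np.savez('w2.npz',p=p,d=d,K=K,E=E)
E
```

```text
[ 408.43324798 -314.62172228  219.69681177] [-3.14130350e+00  6.06522329e-04  2.15615581e-03] 1.7333
[[0.0, -0.96, -0.29, 483.06], [-1.0, -0.0, -0.0, -314.53], [-0.0, 0.29, -0.96, 374.14], [0.0, 0.0, 0.0, 1.0]]
```

View pics/w2.png

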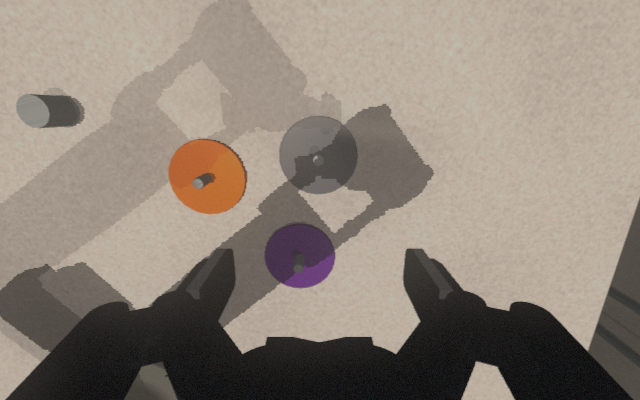

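The wrist view shows the grey stand at (318,155), orange at (207,176), purple at (300,256) and the small pot at (35,110).

```bash
python3 - <<'E'
from h import *
s=np.load('w2.npz');p,d,K,E=[s[k] for k in 'pdKE'];w=cloud(d,K,E)
v,u=np.indices(d.shape);m=(np.hypot(u-318,v-155)<48)&(w[...,2]>5)
q=w[m];print(len(q),((np.percentile(q,1,axis=0)+np.percentile(q,99,axis=0))/2).round(1),np.ptp(q[:,:2],axis=0))
t=q[q[:,2]>33];print(len(t),t.mean(0))
hi=(np.hypot(u-318,v-155)<48)&(w[...,2]>5)&(w[...,2]<12); (cx,cy),r=cv2.minEnclosingCircle(np.argwhere(hi)[:,::-1].astype(np.float32));print(cx,cy,r,ray(K,E,cx,cy,8))
E
```

```text
4786 [ 427.9 -312.7   22.7] [97.96255234 98.21272805]
114 [ 427.91648887 -312.84886452   38.23375666]
317.5733642578125 154.61141967773438 39.16705322265625 [ 429.39213572 -312.7036589     8.        ]
```

Call:
apply_moves([
  {"x":0.98,"y":-0.09,"z":0,"ax":0,"ay":0,"az":0},
  {"x":0,"y":0,"z":0.95,"ax":0,"ay":0,"az":0},
  {"x":0,"y":0,"z":0.95,"ax":0,"ay":0,"az":0},
  {"x":0,"y":0,"z":0.95,"ax":0,"ay":0,"az":0},
  {"x":0,"y":0,"z":0.95,"ax":0,"ay":0,"az":0},
  {"x":0,"y":0,"z":0.95,"ax":0,"ay":0,"az":0},
  {"x":0,"y":0,"z":0.95,"ax":0,"ay":0,"az":0},
  {"x":0,"y":0,"z":0.95,"ax":0,"ay":0,"az":0},
  {"x":0,"y":0,"z":0.95,"ax":0,"ay":0,"az":0},
  {"x":0,"y":0,"z":0,"ax":0,"ay":0,"az":0},
])

```text
clock: 2.62
eef_pos: [424.6, -312.2, 64.0]
tcp_rot: [-3.136, 0.005, -0.002]
contact_force: [-0.4, 0.3, -1.1]
opening: 0.999
grip_force: 0.0
```

Call:
apply_moves([
  {"x":0,"y":0,"z":0.7,"ax":0,"ay":0,"az":0},
  {"x":0,"y":0,"z":0.7,"ax":0,"ay":0,"az":0},
  {"x":0,"y":0,"z":0.6,"ax":0,"ay":0,"az":0},
  {"x":0,"y":0,"z":0,"ax":0,"ay":0,"az":0},
  {"x":0,"y":0,"z":0,"ax":0,"ay":0,"az":0},
])

```text
clock: 3.03
eef_pos: [427.2, -313.9, 28.0]
tcp_rot: [-3.141, 0.001, -0.001]
contact_force: [0.3, 0.4, 0.1]
opening: 1.001
grip_force: 0.0
```

Call:
apply_moves([
  {"x":0,"y":0,"z":0,"ax":0,"ay":0,"az":0},
  {"x":0,"y":0,"z":0,"ax":0,"ay":0,"az":0},
  {"x":0,"y":0,"z":0,"ax":0,"ay":0,"az":0},
  {"x":0,"y":0,"z":0,"ax":0,"ay":0,"az":0},
  {"x":0,"y":0,"z":0,"ax":0,"ay":0,"az":0},
  {"x":0,"y":0,"z":0,"ax":0,"ay":0,"az":0},
  {"x":0,"y":0,"z":0,"ax":0,"ay":0,"az":0},
  {"x":0,"y":0,"z":0,"ax":0,"ay":0,"az":0},
  {"x":0,"y":0,"z":0,"ax":0,"ay":0,"az":0},
  {"x":0,"y":0,"z":0,"ax":0,"ay":0,"az":0},
], gripper=0, squeeze=60)

```text
clock: 3.87
eef_pos: [427.6, -313.7, 28.0]
tcp_rot: [-3.142, 0.0, -0.0]
contact_force: [0.4, 0.2, 1.0]
opening: 0.001
grip_force: 0.0
```

The fingers closed on nothing, so I'll look.

```bash
python3 - <<'E'
from h import *
s=env.get_state();print(s['eef_pos'],s['opening'],s['grip_force'])
a=grab('wrist')[0]; b=grab('side')[0]; c=grab('scene')[0]
im=np.vstack([np.hstack([cv2.resize(c[150:250,150:310],(400,250))  ,cv2.resize(b[150:250,320:480],(400,250))]),cv2.resize(a[60:400],(800,350))[:350]])
cv2.imwrite('pics/w3.png',im[...,::-1])
E
```

```text
[ 427.6354008  -313.67930114   27.98406746] 0.0012994712449936677 0.0
```

View pics/w3.png

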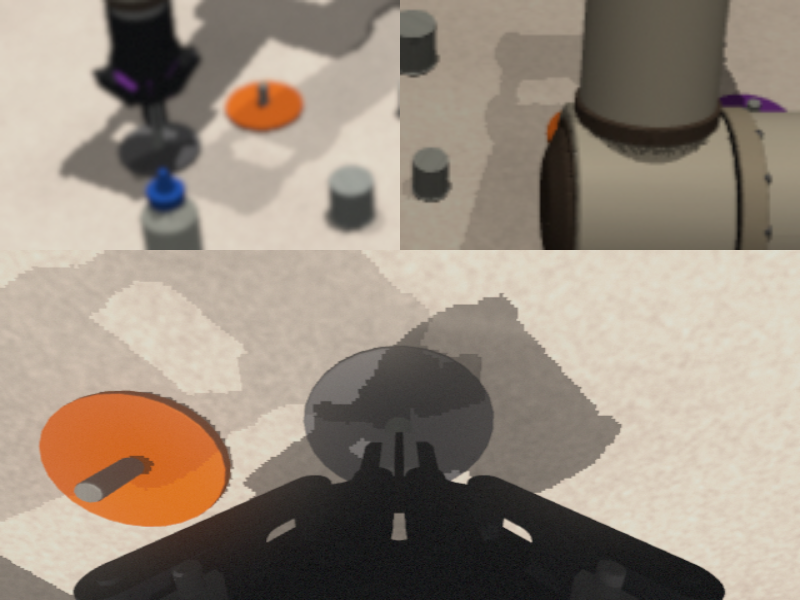

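```bash
python3 - <<'E'
from h import *
p,d,K,E=grab('wrist'); w=cloud(d,K,E); print(E[:3,3])
for r in range(195,275,4): print(r,[tuple(int(round(x)) if x==x else -1 for x in w[r,c][[0,1,2]]) for c in (300,310,318,326,336)])
cv2.imwrite('pics/w4.png',cv2.resize(p[180:300,240:400],(800,600),interpolation=cv2.INTER_CUBIC)[...,::-1])
E
```

```text
[ 502.18894346 -313.71197988  182.46666483]
195 [(452, -302, 9), (452, -308, 9), (451, -313, 8), (452, -318, 9), (451, -324, 8)]
199 [(448, -302, 7), (449, -308, 10), (449, -313, 9), (449, -318, 10), (449, -324, 8)]
203 [(447, -302, 10), (446, -308, 9), (446, -313, 8), (446, -318, 9), (446, -324, 9)]
207 [(443, -302, 8), (444, -308, 9), (444, -313, 9), (444, -318, 9), (444, -324, 9)]
211 [(441, -302, 8), (441, -308, 8), (441, -313, 10), (441, -318, 9), (441, -325, 9)]
215 [(438, -302, 9), (438, -308, 8), (438, -313, 8), (438, -318, 8), (438, -325, 8)]
219 [(435, -301, 7), (435, -308, 8), (435, -313, 9), (435, -318, 9), (436, -325, 9)]
223 [(433, -301, 9), (433, -308, 8), (434, -313, 12), (433, -318, 9), (433, -325, 9)]
227 [(430, -301, 9), (432, -308, 14), (434, -313, 19), (432, -318, 14), (430, -325, 10)]
231 [(427, -301, 9), (432, -308, 20), (434, -313, 25), (433, -318, 21), (427, -325, 9)]
235 [(424, -301, 9), (433, -308, 28), (434, -313, 31), (433, -318, 28), (424, -325, 9)]
239 [(422, -301, 10), (439, -309, 47), (439, -313, 46), (439, -317, 46), (422, -325, 9)]
243 [(418, -301, 8), (439, -309, 51), (439, -313, 51), (439, -317, 52), (419, -325, 9)]
247 [(435, -304, 48), (439, -309, 56), (439, -313, 56), (439, -317, 55), (435, -323, 47)]
251 [(435, -304, 51), (439, -310, 61), (440, -313, 61), (439, -317, 60), (435, -322, 52)]
255 [(435, -305, 57), (439, -310, 64), (439, -313, 64), (440, -317, 65), (435, -322, 56)]
259 [(435, -305, 60), (439, -310, 67), (439, -313, 68), (438, -317, 66), (436, -322, 61)]
263 [(435, -305, 64), (438, -310, 70), (439, -313, 71), (439, -317, 71), (435, -322, 64)]
267 [(435, -305, 68), (440, -310, 75), (439, -313, 74), (439, -317, 75), (435, -321, 68)]
271 [(440, -306, 79), (439, -310, 77), (439, -313, 78), (439, -317, 77), (440, -321, 79)]
```

View pics/w4.png

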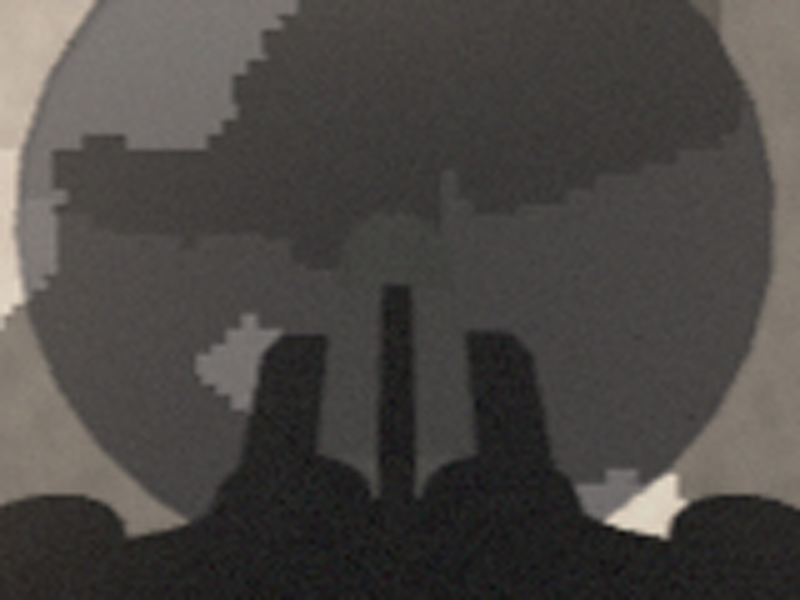

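The close-up shows the pads closed above the post: pad ends are at about z 43, while the post shows below them up to z≈38. The fingertips measure about 15 mm behind the reported TCP, not 14 mm ahead. I'll open and go down in small steps, watching the force.

Call:
apply_moves([
  {"x":0,"y":0,"z":0,"ax":0,"ay":0,"az":0},
  {"x":0,"y":0,"z":0,"ax":0,"ay":0,"az":0},
  {"x":0,"y":0,"z":0,"ax":0,"ay":0,"az":0},
  {"x":0,"y":0,"z":0,"ax":0,"ay":0,"az":0},
  {"x":0,"y":0,"z":0.25,"ax":0,"ay":0,"az":0},
  {"x":0,"y":0,"z":0,"ax":0,"ay":0,"az":0},
  {"x":0,"y":0,"z":0,"ax":0,"ay":0,"az":0},
], gripper=0.4)

```text
clock: 4.65
eef_pos: [427.3, -313.3, 22.5]
tcp_rot: [-3.141, 0.001, -0.0]
contact_force: [-0.7, 0.1, -0.2]
opening: 0.399
grip_force: 0.0
```

Call:
apply_moves([
  {"x":0,"y":0,"z":0.15,"ax":0,"ay":0,"az":0},
  {"x":0,"y":0,"z":0.15,"ax":0,"ay":0,"az":0},
  {"x":0,"y":0,"z":0,"ax":0,"ay":0,"az":0},
  {"x":0,"y":0,"z":0,"ax":0,"ay":0,"az":0},
])

```text
clock: 4.98
eef_pos: [427.5, -313.5, 16.7]
tcp_rot: [-3.141, 0.0, -0.0]
contact_force: [-0.2, -0.1, 0.1]
opening: 0.402
grip_force: 0.0
```

```bash
python3 - <<'E'
from h import *
s=env.get_state();print(s['eef_pos'],s['opening'],s['contact_force'])
p,d,K,E=grab('wrist'); w=cloud(d,K,E); print(E[:3,3])
for r in range(220,264,3): print(r,[tuple(int(round(x)) if x==x else -1 for x in w[r,c][[0,1,2]]) for c in (276,284,292,300,310,318)])
E
```

```text
[ 427.46030963 -313.46312233   16.65201317] 0.40163135697566044 [-0.22314093 -0.14790523  0.05307335]
[ 502.07072043 -313.57847815  171.11215566]
220 [(439, -288, 9), (439, -292, 8), (439, -297, 8), (439, -302, 9), (439, -308, 9), (439, -313, 9)]
223 [(437, -288, 9), (437, -292, 10), (437, -297, 9), (437, -302, 8), (438, -308, 10), (437, -313, 8)]
226 [(435, -287, 8), (435, -292, 9), (435, -297, 9), (435, -302, 8), (435, -308, 9), (435, -313, 9)]
229 [(433, -287, 8), (433, -292, 9), (433, -297, 9), (433, -302, 9), (433, -308, 9), (434, -313, 12)]
232 [(430, -287, 7), (431, -292, 8), (431, -297, 9), (431, -302, 9), (432, -308, 11), (434, -313, 16)]
235 [(429, -287, 9), (429, -292, 8), (429, -297, 9), (429, -302, 9), (433, -308, 16), (434, -313, 20)]
238 [(439, -291, 35), (439, -295, 35), (427, -297, 8), (427, -302, 8), (433, -308, 21), (434, -313, 24)]
241 [(-1, -1, -1), (438, -296, 37), (425, -297, 8), (425, -302, 9), (432, -308, 24), (434, -313, 28)]
244 [(439, -292, 41), (439, -296, 41), (423, -297, 9), (423, -302, 9), (433, -309, 28), (434, -313, 31)]
247 [(439, -293, 44), (437, -296, 41), (421, -297, 9), (422, -302, 10), (432, -309, 31), (434, -313, 35)]
250 [(439, -293, 47), (436, -296, 41), (419, -297, 9), (419, -302, 9), (433, -309, 36), (434, -313, 37)]
253 [(439, -294, 51), (434, -296, 41), (417, -297, 8), (417, -302, 8), (432, -309, 38), (433, -313, 39)]
256 [(439, -294, 53), (433, -296, 43), (414, -296, 7), (415, -302, 8), (431, -309, 39), (431, -313, 39)]
259 [(440, -295, 58), (432, -296, 43), (413, -297, 9), (413, -302, 9), (429, -309, 37), (429, -313, 38)]
262 [(439, -295, 58), (430, -296, 43), (411, -297, 9), (410, -301, 8), (427, -309, 39), (428, -313, 39)]
```

Call:
apply_moves([
  {"x":0,"y":0,"z":0.3,"ax":0,"ay":0,"az":0},
  {"x":0,"y":0,"z":0.3,"ax":0,"ay":0,"az":0},
  {"x":0,"y":0,"z":0.25,"ax":0,"ay":0,"az":0},
  {"x":0,"y":0,"z":0,"ax":0,"ay":0,"az":0},
  {"x":0,"y":0,"z":0,"ax":0,"ay":0,"az":0},
])

```text
clock: 5.45
eef_pos: [427.3, -313.3, -0.7]
tcp_rot: [-3.141, 0.001, -0.0]
contact_force: [-0.2, -0.4, -0.4]
opening: 0.4
grip_force: 0.0
```

Call:
apply_moves([
  {"x":0,"y":0,"z":0,"ax":0,"ay":0,"az":0},
  {"x":0,"y":0,"z":0,"ax":0,"ay":0,"az":0},
  {"x":0,"y":0,"z":0,"ax":0,"ay":0,"az":0},
  {"x":0,"y":0,"z":0,"ax":0,"ay":0,"az":0},
  {"x":0,"y":0,"z":0,"ax":0,"ay":0,"az":0},
  {"x":0,"y":0,"z":0,"ax":0,"ay":0,"az":0},
], gripper=0, squeeze=60)

```text
clock: 5.95
eef_pos: [427.9, -313.9, 0.3]
tcp_rot: [3.141, -0.0, -0.0]
contact_force: [-0.8, 1.2, 2.4]
opening: 0.143
grip_force: 58.7
```

Call:
apply_moves([
  {"x":0,"y":0,"z":-0.3,"ax":0,"ay":0,"az":0},
  {"x":0,"y":0,"z":-0.6,"ax":0,"ay":0,"az":0},
  {"x":0,"y":0,"z":-0.8,"ax":0,"ay":0,"az":0},
  {"x":0,"y":0,"z":-0.8,"ax":0,"ay":0,"az":0},
  {"x":0,"y":0,"z":-0.8,"ax":0,"ay":0,"az":0},
  {"x":0,"y":0,"z":-0.8,"ax":0,"ay":0,"az":0},
  {"x":0,"y":0,"z":-0.8,"ax":0,"ay":0,"az":0},
  {"x":0,"y":0,"z":0,"ax":0,"ay":0,"az":0},
  {"x":0,"y":0,"z":0,"ax":0,"ay":0,"az":0},
])

```text
clock: 6.7
eef_pos: [428.1, -314.2, 99.1]
tcp_rot: [3.14, -0.002, -0.0]
contact_force: [-0.2, 0.0, -3.5]
opening: 0.138
grip_force: 58.6
```

Call:
apply_moves([
  {"x":0.1,"y":-0.4,"z":0,"ax":0,"ay":0,"az":0},
  {"x":0.25,"y":-0.9,"z":0,"ax":0,"ay":0,"az":0},
  {"x":0.25,"y":-0.9,"z":0,"ax":0,"ay":0,"az":0},
  {"x":0.25,"y":-0.9,"z":0,"ax":0,"ay":0,"az":0},
  {"x":0.25,"y":-0.9,"z":0,"ax":0,"ay":0,"az":0},
  {"x":0.25,"y":-0.9,"z":0,"ax":0,"ay":0,"az":0},
  {"x":0.25,"y":-0.9,"z":0,"ax":0,"ay":0,"az":0},
  {"x":0.25,"y":-0.9,"z":0,"ax":0,"ay":0,"az":0},
  {"x":0.25,"y":-0.9,"z":0,"ax":0,"ay":0,"az":0},
  {"x":0.25,"y":-0.9,"z":0,"ax":0,"ay":0,"az":0},
])

```text
clock: 7.53
eef_pos: [473.6, -141.5, 96.3]
tcp_rot: [-3.14, 0.003, -0.0]
contact_force: [0.4, 0.1, -2.4]
opening: 0.142
grip_force: 58.6
```

Call:
apply_moves([
  {"x":0.25,"y":-0.9,"z":0,"ax":0,"ay":0,"az":0},
  {"x":0.25,"y":-0.9,"z":0,"ax":0,"ay":0,"az":0},
  {"x":0.25,"y":-0.9,"z":0,"ax":0,"ay":0,"az":0},
  {"x":0.25,"y":-0.9,"z":0,"ax":0,"ay":0,"az":0},
  {"x":0.25,"y":-0.9,"z":0,"ax":0,"ay":0,"az":0},
  {"x":0.25,"y":-0.9,"z":0,"ax":0,"ay":0,"az":0},
  {"x":0.25,"y":-0.9,"z":0,"ax":0,"ay":0,"az":0},
  {"x":0.25,"y":-0.9,"z":0,"ax":0,"ay":0,"az":0},
  {"x":0.25,"y":-0.9,"z":0,"ax":0,"ay":0,"az":0},
  {"x":0.25,"y":-0.9,"z":0,"ax":0,"ay":0,"az":0},
])

```text
clock: 8.37
eef_pos: [523.3, 38.0, 96.2]
tcp_rot: [-3.141, 0.003, -0.0]
contact_force: [0.1, -0.2, -2.4]
opening: 0.144
grip_force: 58.6
```

Call:
apply_moves([
  {"x":0.25,"y":-0.9,"z":0,"ax":0,"ay":0,"az":0},
  {"x":0.25,"y":-0.9,"z":0,"ax":0,"ay":0,"az":0},
  {"x":0.25,"y":-0.9,"z":0,"ax":0,"ay":0,"az":0},
  {"x":0.25,"y":-0.9,"z":0,"ax":0,"ay":0,"az":0},
  {"x":0.25,"y":-0.9,"z":0,"ax":0,"ay":0,"az":0},
  {"x":0.25,"y":-0.9,"z":0,"ax":0,"ay":0,"az":0},
  {"x":0,"y":0,"z":0,"ax":0,"ay":0,"az":0},
  {"x":0,"y":0,"z":0,"ax":0,"ay":0,"az":0},
  {"x":0,"y":0,"z":0,"ax":0,"ay":0,"az":0},
])

```text
clock: 9.12
eef_pos: [553.5, 144.1, 96.7]
tcp_rot: [3.141, 0.003, 0.0]
contact_force: [-0.2, 0.1, -2.6]
opening: 0.137
grip_force: 58.7
```

```bash
cat > w.py <<'E'
from h import *
import sys
s=env.get_state();print(s['eef_pos'].round(1),s['tcp_rot'].round(3),s['opening'],s['grip_force'],s['clock'])
p,d,K,E=grab('wrist',sys.argv[1]); np.savez(sys.argv[1]+'.npz',p=p,d=d,K=K,E=E)
E
python3 w.py w5; python3 - <<'E'
from h import *
s=np.load('w5.npz');p,d,K,E=[s[k] for k in 'pdKE'];w=cloud(d,K,E)
g=p.max(2); m=(g<40)&(np.abs(w[...,2]-3)<8)
_,L,st,ce=cv2.connectedComponentsWithStats(m.astype(np.uint8))
for i in range(1,len(st)):
    if st[i,4]>400: q=w[L==i]; print(st[i],ce[i],np.percentile(q,1,axis=0).round(1),np.percentile(q,99,axis=0).round(1))
E
```

```text
[553.5 144.1  96.7] [3.141e+00 3.000e-03 0.000e+00] 0.13742744687858535 58.731762170791626 9.1167
```

View pics/w5.png

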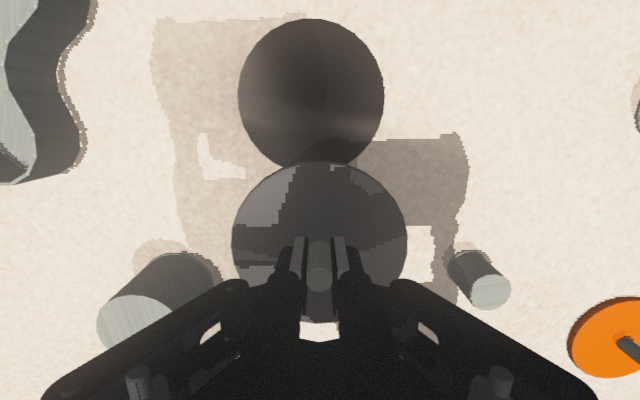

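The stand is held, with its base at about (319,240). The mat is at (311,93), the large pot at lower left and the small pot at lower right.

```bash
python3 - <<'E'
from h import *
s=np.load('w5.npz');p,d,K,E=[s[k] for k in 'pdKE'];w=cloud(d,K,E)
v,u=np.indices(d.shape)
m=(np.hypot(u-311,v-93)<85)&(p.max(2)<95)&(np.abs(w[...,2]-3)<12)&(v<158)
c=np.argwhere(m); cs=max(cv2.findContours(m.astype(np.uint8),0,1)[0],key=len).reshape(-1,2)
cs=cs[cs[:,1]<150]
P=np.array([ray(K,E,a,b,3)[:2] for a,b in cs]); A=np.c_[2*P,np.ones(len(P))]; x=np.linalg.lstsq(A,(P**2).sum(1),rcond=None)[0]
print('mat',x[:2],np.sqrt(x[2]+x[:2]@x[:2]), w[m][:,2].mean())
b=(np.hypot(u-319,v-240)<95)&(w[...,2]>85)&(w[...,2]<112)
z=np.median(w[(np.hypot(u-319,v-200)<20)][:,2]);print('base z',z)
b=(np.hypot(u-319,v-240)<110)&(abs(w[...,2]-z)<6)
q=w[b];print(np.percentile(q,[1,99],axis=0).round(1))
# plane fit
A=np.c_[q[:,:2]-q[:,:2].mean(0),np.ones(len(q))];print(np.linalg.lstsq(A,q[:,2],rcond=None)[0])
E
```

```text
mat [640.92198811 145.30900421] 51.41065111649204 3.62937771978659
base z nanTraceback (most recent call last):
  File "<stdin>", line 12, in <module>
    return _quantile_unchecked(
        a, q, axis, out, overwrite_input, method, keepdims, weights)
    return _ureduce(a,
                    func=_quantile_ureduce_func,
    ...<5 lines>...
                    overwrite_input=overwrite_input,
                    method=method)
    r = func(a, **kwargs)
    result = _quantile(arr,
                       quantiles=q,
    ...<2 lines>...
                       out=out,
                       weights=wgt)
    slices_having_nans = np.isnan(arr[-1, ...])
                                  ~~~^^^^^^^^^
IndexError: index -1 is out of bounds for axis 0 with size 0
```

```bash
python3 - <<'E'
from h import *
s=np.load('w5.npz');p,d,K,E=[s[k] for k in 'pdKE'];w=cloud(d,K,E)
v,u=np.indices(d.shape)
m=(np.hypot(u-311,v-93)<85)&(p.max(2)<100)&(v<150)
cs=max(cv2.findContours(m.astype(np.uint8),cv2.RETR_EXTERNAL,cv2.CHAIN_APPROX_NONE)[0],key=len).reshape(-1,2)
print(len(cs),cs.min(0),cs.max(0),m.sum()); cs=cs[cs[:,1]<145]
P=np.array([ray(K,E,a,b,3)[:2] for a,b in cs]); x,*_=np.linalg.lstsq(np.c_[2*P,np.ones(len(P))],(P**2).sum(1),rcond=None)
r=np.sqrt(x[2]+x[:2]@x[:2]);print('mat',x[:2],r,abs(np.hypot(*(P-x[:2]).T)-r).max())
print(P.min(0),P.max(0),np.nanmean(w[m],axis=0),d[93,311],w[93,311],E[:3,3])
for r in (170,185,200,215,225):print([w[r,c].round(0).tolist() for c in (260,290,319,350,380)])
E
```

```text
498 [245  19] [383 149] 14285
mat [639.70440769 145.95682334] 52.98373847901822 12.69940841694892
[600.56105809  91.9146105 ] [693.89289035 205.8379253 ] [643.77806916 145.90046999   3.62929182] 233.76518 [641.37755359 150.60330569   2.55603863] [628.46535212 144.17312826 251.03955992]
[[578.0, 196.0, 1.0], [599.0, 159.0, 106.0], [599.0, 144.0, 105.0], [599.0, 128.0, 105.0], [578.0, 90.0, 1.0]]
[[591.0, 175.0, 104.0], [591.0, 159.0, 105.0], [591.0, 144.0, 105.0], [591.0, 128.0, 105.0], [591.0, 112.0, 104.0]]
[[583.0, 175.0, 105.0], [583.0, 160.0, 105.0], [583.0, 144.0, 105.0], [583.0, 128.0, 105.0], [582.0, 111.0, 104.0]]
[[574.0, 176.0, 105.0], [575.0, 160.0, 106.0], [574.0, 144.0, 104.0], [574.0, 127.0, 105.0], [574.0, 111.0, 105.0]]
[[568.0, 176.0, 104.0], [568.0, 160.0, 104.0], [568.0, 144.0, 105.0], [569.0, 127.0, 105.0], [568.0, 111.0, 105.0]]
```

Call:
apply_moves([
  {"x":0.4,"y":-0.04,"z":0,"ax":0,"ay":0,"az":0},
  {"x":0.9,"y":-0.09,"z":0,"ax":0,"ay":0,"az":0},
  {"x":0.9,"y":-0.09,"z":0,"ax":0,"ay":0,"az":0},
  {"x":0.9,"y":-0.09,"z":0.4,"ax":0,"ay":0,"az":0},
  {"x":0.7,"y":-0.07,"z":0.8,"ax":0,"ay":0,"az":0},
  {"x":0.3,"y":0,"z":0.8,"ax":0,"ay":0,"az":0},
  {"x":0,"y":0,"z":0.8,"ax":0,"ay":0,"az":0},
  {"x":0,"y":0,"z":0.6,"ax":0,"ay":0,"az":0},
  {"x":0,"y":0,"z":0.3,"ax":0,"ay":0,"az":0},
  {"x":0,"y":0,"z":0,"ax":0,"ay":0,"az":0},
])

```text
clock: 10.0
eef_pos: [635.3, 151.4, 21.9]
tcp_rot: [3.141, 0.004, -0.001]
contact_force: [-0.8, -0.7, -4.2]
opening: 0.145
grip_force: 58.8
```

Call:
apply_moves([
  {"x":0,"y":0,"z":0.3,"ax":0,"ay":0,"az":0},
  {"x":0,"y":0,"z":0.2,"ax":0,"ay":0,"az":0},
  {"x":0,"y":0,"z":0,"ax":0,"ay":0,"az":0},
  {"x":0,"y":0,"z":0,"ax":0,"ay":0,"az":0},
  {"x":0,"y":0,"z":0,"ax":0,"ay":0,"az":0},
])

```text
clock: 10.42
eef_pos: [637.2, 151.9, 14.7]
tcp_rot: [-3.142, -0.001, -0.0]
contact_force: [-0.4, 0.5, -2.6]
opening: 0.141
grip_force: 58.8
```

Call:
apply_moves([
  {"x":-0.1,"y":0,"z":0.2,"ax":0,"ay":0,"az":0},
  {"x":0,"y":0,"z":0.2,"ax":0,"ay":0,"az":0},
  {"x":0,"y":0,"z":0.1,"ax":0,"ay":0,"az":0},
  {"x":0,"y":0,"z":0,"ax":0,"ay":0,"az":0},
  {"x":0,"y":0,"z":0,"ax":0,"ay":0,"az":0},
])

```text
clock: 10.83
eef_pos: [634.7, 151.9, 3.8]
tcp_rot: [3.142, 0.0, -0.0]
contact_force: [0.6, -0.1, -3.1]
opening: 0.14
grip_force: 59.1
```

Call:
apply_moves([
  {"x":0,"y":0,"z":0.05,"ax":0,"ay":0,"az":0},
  {"x":0,"y":0,"z":0,"ax":0,"ay":0,"az":0},
  {"x":0,"y":0,"z":0,"ax":0,"ay":0,"az":0},
])

```text
clock: 11.08
eef_pos: [634.9, 151.9, 3.4]
tcp_rot: [-3.142, -0.0, -0.0]
contact_force: [-2.2, -0.4, 1.5]
opening: 0.139
grip_force: 59.4
```

Call:
apply_moves([
  {"x":0,"y":0,"z":0,"ax":0,"ay":0,"az":0},
  {"x":0,"y":0,"z":0,"ax":0,"ay":0,"az":0},
  {"x":0,"y":0,"z":0,"ax":0,"ay":0,"az":0},
  {"x":0,"y":0,"z":0,"ax":0,"ay":0,"az":0},
  {"x":0,"y":0,"z":-0.5,"ax":0,"ay":0,"az":0},
  {"x":0,"y":0,"z":-0.8,"ax":0,"ay":0,"az":0},
  {"x":0,"y":0,"z":-0.9,"ax":0,"ay":0,"az":0},
  {"x":0,"y":0,"z":-0.9,"ax":0,"ay":0,"az":0},
  {"x":0,"y":0,"z":-0.9,"ax":0,"ay":0,"az":0},
], gripper=0.4)

```text
clock: 11.83
eef_pos: [635.0, 151.9, 84.7]
tcp_rot: [-3.142, -0.001, -0.0]
contact_force: [0.3, -0.6, -0.1]
opening: 0.4
grip_force: 0.0
```

Call:
apply_moves([
  {"x":-0.9,"y":0.8,"z":-0.9,"ax":0,"ay":0,"az":0},
  {"x":-0.9,"y":0.8,"z":-0.9,"ax":0,"ay":0,"az":0},
  {"x":-0.9,"y":0.8,"z":-0.9,"ax":0,"ay":0,"az":0},
  {"x":-0.9,"y":0.8,"z":0,"ax":0,"ay":0,"az":0},
  {"x":-0.9,"y":0.8,"z":0,"ax":0,"ay":0,"az":0},
  {"x":-0.9,"y":0.8,"z":0,"ax":0,"ay":0,"az":0},
  {"x":-0.9,"y":0.8,"z":0,"ax":0,"ay":0,"az":0},
  {"x":-0.9,"y":0.8,"z":0,"ax":0,"ay":0,"az":0},
  {"x":-0.9,"y":0.8,"z":0,"ax":0,"ay":0,"az":0},
  {"x":-0.9,"y":0.8,"z":0,"ax":0,"ay":0,"az":0},
], gripper=1)

```text
clock: 12.67
eef_pos: [454.1, -8.8, 137.8]
tcp_rot: [3.141, -0.001, 0.0]
contact_force: [0.3, 0.1, 0.1]
opening: 1.002
grip_force: 0.0
```

Call:
apply_moves([
  {"x":-0.5,"y":0,"z":0,"ax":0,"ay":0,"az":0},
  {"x":0,"y":0,"z":0,"ax":0,"ay":0,"az":0},
  {"x":0,"y":0,"z":0,"ax":0,"ay":0,"az":0},
])

```text
clock: 12.92
eef_pos: [445.2, -8.2, 137.8]
tcp_rot: [3.141, -0.002, -0.001]
contact_force: [-0.3, 0.2, -0.1]
opening: 1.001
grip_force: 0.0
```

```bash
python3 w.py w6
```

```text
[445.2  -8.2 137.8] [ 3.141e+00 -2.000e-03 -1.000e-03] 1.0010367601879655 0.0 12.9167
```

View pics/w6.png

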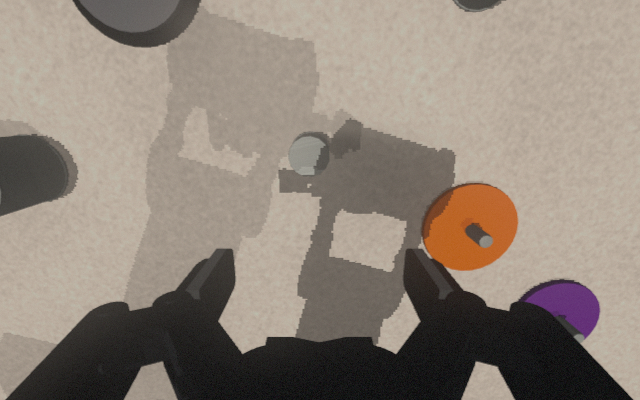

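The small pot's top is at (308,154), and the placed stand sits level on the mat at upper left.

```bash
cat > pot.py <<'E'
from h import *
def pot(f,u0,v0,h,rad=45):
    s=np.load(f+'.npz');p,d,K,E=[s[k] for k in 'pdKE'];w=cloud(d,K,E)
    v,u=np.indices(d.shape);m=(np.hypot(u-u0,v-v0)<rad)&(abs(w[...,2]-h)<4)
    m=cv2.morphologyEx(m.astype(np.uint8),cv2.MORPH_OPEN,np.ones((3,3)))
    (cx,cy),r=cv2.minEnclosingCircle(np.argwhere(m)[:,::-1].astype(np.float32))
    q=w[m>0]; print(len(q),(cx,cy,r),ray(K,E,cx,cy,h).round(1),(np.percentile(q,[1,99],axis=0)).round(1).tolist())
E
python3 -c "
from pot import *
pot('w6',308,154,42)
pot('w6',140,0,11,90)"
```

```text
1309 (308.3037414550781, 155.7348175048828, 20.71723747253418) [482.3   1.   42. ] [[465.4, -15.2, 40.8], [498.4, 17.6, 44.2]]
2511 (130.0, 1.0, 51.00990295410156) [608.3 151.2  11. ] [[585.0, 112.2, 7.6], [609.1, 190.3, 13.4]]
```

Call:
apply_moves([
  {"x":0.92,"y":-0.24,"z":0,"ax":0,"ay":0,"az":0},
  {"x":0.92,"y":-0.23,"z":0.3,"ax":0,"ay":0,"az":0},
  {"x":0,"y":0,"z":0.9,"ax":0,"ay":0,"az":0},
  {"x":0,"y":0,"z":0.9,"ax":0,"ay":0,"az":0},
  {"x":0,"y":0,"z":0.9,"ax":0,"ay":0,"az":0},
  {"x":0,"y":0,"z":0.9,"ax":0,"ay":0,"az":0},
  {"x":0,"y":0,"z":0.9,"ax":0,"ay":0,"az":0},
  {"x":0,"y":0,"z":0.3,"ax":0,"ay":0,"az":0},
  {"x":0,"y":0,"z":0,"ax":0,"ay":0,"az":0},
  {"x":0,"y":0,"z":0,"ax":0,"ay":0,"az":0},
])

```text
clock: 13.8
eef_pos: [482.3, 1.5, 35.4]
tcp_rot: [3.142, -0.0, 0.0]
contact_force: [-0.1, -0.3, 0.1]
opening: 0.999
grip_force: 0.0
```

Call:
apply_moves([
  {"x":0,"y":0,"z":0.5,"ax":0,"ay":0,"az":0},
  {"x":0,"y":0,"z":0.5,"ax":0,"ay":0,"az":0},
  {"x":0,"y":0,"z":0.25,"ax":0,"ay":0,"az":0},
  {"x":0,"y":0,"z":0,"ax":0,"ay":0,"az":0},
  {"x":0,"y":0,"z":0,"ax":0,"ay":0,"az":0},
])

```text
clock: 14.22
eef_pos: [481.2, 1.4, 9.6]
tcp_rot: [-3.141, 0.001, -0.0]
contact_force: [-0.0, 0.1, -0.1]
opening: 0.999
grip_force: 0.0
```

Call:
apply_moves([
  {"x":0,"y":0,"z":0,"ax":0,"ay":0,"az":0},
  {"x":0,"y":0,"z":0,"ax":0,"ay":0,"az":0},
  {"x":0,"y":0,"z":0,"ax":0,"ay":0,"az":0},
  {"x":0,"y":0,"z":0,"ax":0,"ay":0,"az":0},
  {"x":0,"y":0,"z":0,"ax":0,"ay":0,"az":0},
  {"x":0,"y":0,"z":0,"ax":0,"ay":0,"az":0},
  {"x":0,"y":0,"z":0,"ax":0,"ay":0,"az":0},
  {"x":0,"y":0,"z":0,"ax":0,"ay":0,"az":0},
], gripper=0, squeeze=40)

```text
clock: 14.88
eef_pos: [481.9, 1.2, 10.6]
tcp_rot: [3.141, -0.0, -0.0]
contact_force: [-2.3, 0.1, 6.1]
opening: 0.412
grip_force: 39.8
```

Call:
apply_moves([
  {"x":0,"y":0,"z":-0.3,"ax":0,"ay":0,"az":0},
  {"x":0,"y":0,"z":-0.7,"ax":0,"ay":0,"az":0},
  {"x":0,"y":0,"z":-0.8,"ax":0,"ay":0,"az":0},
  {"x":0,"y":0,"z":-0.8,"ax":0,"ay":0,"az":0},
  {"x":0,"y":0,"z":-0.8,"ax":0,"ay":0,"az":0},
  {"x":0,"y":0,"z":-0.8,"ax":0,"ay":0,"az":0},
  {"x":0,"y":0,"z":0,"ax":0,"ay":0,"az":0},
])

```text
clock: 15.47
eef_pos: [484.0, 0.7, 97.4]
tcp_rot: [3.14, -0.006, -0.0]
contact_force: [0.4, -0.4, -0.1]
opening: 0.412
grip_force: 40.0
```

Call:
apply_moves([
  {"x":0.6,"y":-0.6,"z":0,"ax":0,"ay":0,"az":0},
  {"x":0.9,"y":-0.9,"z":0,"ax":0,"ay":0,"az":0},
  {"x":0.9,"y":-0.9,"z":0,"ax":0,"ay":0,"az":0},
  {"x":0.9,"y":-0.9,"z":0,"ax":0,"ay":0,"az":0},
  {"x":0.9,"y":-0.9,"z":0,"ax":0,"ay":0,"az":0},
  {"x":0.9,"y":-0.9,"z":0,"ax":0,"ay":0,"az":0},
  {"x":0.9,"y":-0.9,"z":0,"ax":0,"ay":0,"az":0},
  {"x":0.9,"y":-0.9,"z":0,"ax":0,"ay":0,"az":0},
  {"x":0.7,"y":-0.6,"z":0,"ax":0,"ay":0,"az":0},
  {"x":0,"y":0,"z":0,"ax":0,"ay":0,"az":0},
])

```text
clock: 16.3
eef_pos: [635.0, 153.4, 92.8]
tcp_rot: [-3.141, -0.001, 0.002]
contact_force: [0.2, 0.4, 0.3]
opening: 0.411
grip_force: 40.0
```

Call:
apply_moves([
  {"x":0,"y":0,"z":0.6,"ax":0,"ay":0,"az":0},
  {"x":0,"y":0,"z":0.6,"ax":0,"ay":0,"az":0},
  {"x":0,"y":0,"z":0,"ax":0,"ay":0,"az":0},
  {"x":0,"y":0,"z":0,"ax":0,"ay":0,"az":0},
  {"x":0,"y":0,"z":0,"ax":0,"ay":0,"az":0},
])

```text
clock: 16.72
eef_pos: [632.9, 150.7, 69.5]
tcp_rot: [3.142, 0.001, -0.001]
contact_force: [-0.2, 0.3, 0.2]
opening: 0.412
grip_force: 40.0
```

```bash
python3 w.py w7; python3 - <<'E'
from h import *
out=[]
for n in('scene','side'):
    p,d,K,E=grab(n); c=E[:3,:3].T@(np.array([635,151.5,45])-E[:3,3]); u,v=(K@c)[:2]/c[2]; u,v=int(u),int(v)
    out.append(cv2.resize(p[v-40:v+40,u-53:u+53],(400,300),interpolation=cv2.INTER_CUBIC))
s=np.load('w7.npz');im=np.vstack([np.hstack(out),cv2.resize(s['p'][100:300,160:480],(480,300)).repeat(1,0) if 0 else cv2.copyMakeBorder(cv2.resize(s['p'][100:300,160:480],(480,300)),0,0,0,320,0)])
cv2.imwrite('pics/w7b.png',im[...,::-1])
E
```

```text
[632.9 150.7  69.5] [ 3.142e+00  1.000e-03 -1.000e-03] 0.4120400160611935 40.04946039989591 16.7167
```

View pics/w7b.png

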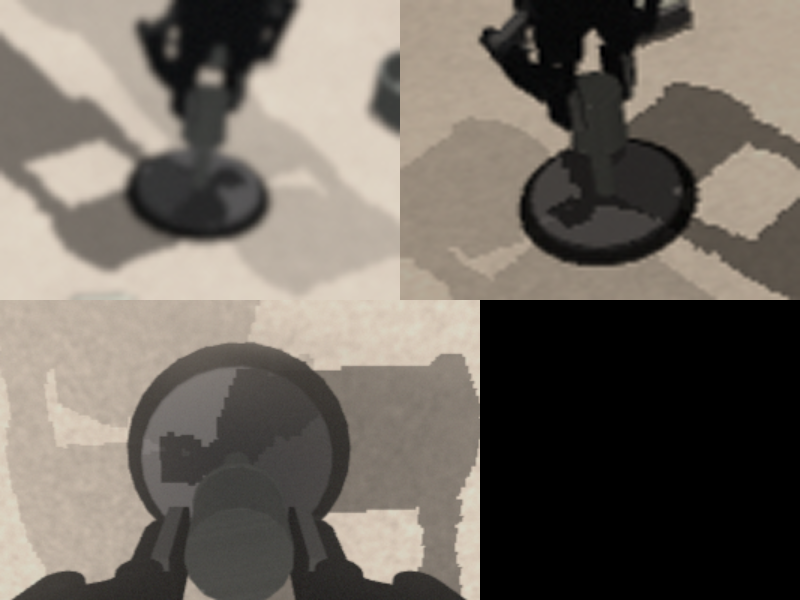

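The pot is held upright above the post, and the stand is centred on the mat.

Call:
apply_moves([
  {"x":0.1,"y":-0.04,"z":0.5,"ax":0,"ay":0,"az":0},
  {"x":0,"y":0,"z":0.5,"ax":0,"ay":0,"az":0},
  {"x":0,"y":0,"z":0.5,"ax":0,"ay":0,"az":0},
  {"x":0,"y":0,"z":0.5,"ax":0,"ay":0,"az":0},
  {"x":0,"y":0,"z":0.2,"ax":0,"ay":0,"az":0},
  {"x":0,"y":0,"z":0,"ax":0,"ay":0,"az":0},
  {"x":0,"y":0,"z":0,"ax":0,"ay":0,"az":0},
  {"x":0,"y":0,"z":0,"ax":0,"ay":0,"az":0},
])

```text
clock: 17.53
eef_pos: [636.1, 152.1, 26.5]
tcp_rot: [-3.142, -0.001, -0.0]
contact_force: [0.1, 0.6, -0.2]
opening: 0.413
grip_force: 40.0
```

Call:
apply_moves([
  {"x":0,"y":0,"z":0.1,"ax":0,"ay":0,"az":0},
  {"x":0,"y":0,"z":0,"ax":0,"ay":0,"az":0},
  {"x":0,"y":0,"z":0,"ax":0,"ay":0,"az":0},
])

```text
clock: 17.78
eef_pos: [635.7, 152.1, 24.3]
tcp_rot: [-3.142, -0.0, -0.0]
contact_force: [-0.1, 0.0, -0.7]
opening: 0.414
grip_force: 40.1
```

Call:
apply_moves([
  {"x":0,"y":0,"z":0.08,"ax":0,"ay":0,"az":0},
  {"x":0,"y":0,"z":0,"ax":0,"ay":0,"az":0},
  {"x":0,"y":0,"z":0,"ax":0,"ay":0,"az":0},
])

```text
clock: 18.03
eef_pos: [635.5, 152.1, 22.3]
tcp_rot: [-3.142, 0.0, -0.0]
contact_force: [-0.1, 0.3, 0.2]
opening: 0.416
grip_force: 40.0
```

Call:
apply_moves([
  {"x":0,"y":0,"z":0.05,"ax":0,"ay":0,"az":0},
  {"x":0,"y":0,"z":0,"ax":0,"ay":0,"az":0},
  {"x":0,"y":0,"z":0,"ax":0,"ay":0,"az":0},
])

```text
clock: 18.28
eef_pos: [635.8, 152.1, 21.7]
tcp_rot: [-3.142, -0.0, -0.0]
contact_force: [-1.0, -0.1, 1.9]
opening: 0.414
grip_force: 40.2
```

Call:
apply_moves([
  {"x":0,"y":0,"z":0,"ax":0,"ay":0,"az":0},
  {"x":0,"y":0,"z":0,"ax":0,"ay":0,"az":0},
  {"x":0,"y":0,"z":0,"ax":0,"ay":0,"az":0},
  {"x":0,"y":0,"z":0,"ax":0,"ay":0,"az":0},
  {"x":0,"y":0,"z":-0.5,"ax":0,"ay":0,"az":0},
  {"x":0,"y":0,"z":-0.8,"ax":0,"ay":0,"az":0},
  {"x":0,"y":0,"z":-0.9,"ax":0,"ay":0,"az":0},
  {"x":0,"y":0,"z":-0.9,"ax":0,"ay":0,"az":0},
  {"x":0,"y":0,"z":-0.9,"ax":0,"ay":0,"az":0},
  {"x":0,"y":0,"z":-0.9,"ax":0,"ay":0,"az":0},
], gripper=0.8)

```text
clock: 19.12
eef_pos: [635.7, 152.1, 121.2]
tcp_rot: [-3.142, -0.001, -0.0]
contact_force: [0.3, 0.7, -0.6]
opening: 0.801
grip_force: 0.0
```

Call:
apply_moves([
  {"x":-0.25,"y":0.9,"z":0,"ax":0,"ay":0,"az":0},
  {"x":-0.25,"y":0.9,"z":0,"ax":0,"ay":0,"az":0},
  {"x":-0.25,"y":0.9,"z":0,"ax":0,"ay":0,"az":0},
  {"x":-0.25,"y":0.9,"z":0,"ax":0,"ay":0,"az":0},
  {"x":-0.25,"y":0.9,"z":0,"ax":0,"ay":0,"az":0},
  {"x":-0.25,"y":0.9,"z":0,"ax":0,"ay":0,"az":0},
  {"x":-0.25,"y":0.9,"z":0,"ax":0,"ay":0,"az":0},
  {"x":-0.25,"y":0.9,"z":0,"ax":0,"ay":0,"az":0},
  {"x":-0.25,"y":0.9,"z":0,"ax":0,"ay":0,"az":0},
  {"x":-0.25,"y":0.9,"z":0,"ax":0,"ay":0,"az":0},
], gripper=1)

```text
clock: 19.95
eef_pos: [585.4, -28.8, 120.3]
tcp_rot: [3.141, -0.001, -0.0]
contact_force: [0.3, -0.8, 0.3]
opening: 0.998
grip_force: 0.0
```

Call:
apply_moves([
  {"x":0,"y":0.9,"z":-0.5,"ax":0,"ay":0,"az":0},
  {"x":0,"y":0.9,"z":-0.5,"ax":0,"ay":0,"az":0},
  {"x":0,"y":0.9,"z":0,"ax":0,"ay":0,"az":0},
  {"x":0,"y":0.9,"z":0,"ax":0,"ay":0,"az":0},
  {"x":0,"y":0.9,"z":0,"ax":0,"ay":0,"az":0},
  {"x":0,"y":0.9,"z":0,"ax":0,"ay":0,"az":0},
  {"x":0,"y":0,"z":0,"ax":0,"ay":0,"az":0},
  {"x":0,"y":0,"z":0,"ax":0,"ay":0,"az":0},
  {"x":0,"y":0,"z":0,"ax":0,"ay":0,"az":0},
])

```text
clock: 20.7
eef_pos: [585.5, -135.4, 139.8]
tcp_rot: [-3.141, -0.0, -0.0]
contact_force: [-0.1, -0.0, -0.1]
opening: 1.0
grip_force: 0.0
```

```bash
python3 w.py w8; python3 - <<'E'
from pot import *
s=np.load('w8.npz');w=cloud(s['d'],s['K'],s['E'])
m=(abs(w[...,2]-54)<4)&(np.hypot(w[...,0]-630,w[...,1]+143)<45); a=np.argwhere(m).mean(0); print(a)
pot('w8',a[1],a[0],54,60)
p,d,K,E=grab('side');w=cloud(d,K,E)
m=(np.hypot(w[...,0]-633,w[...,1]-152)<30)&(w[...,2]>46); q=w[m];print(len(q),np.percentile(q,[2,50,98],axis=0).round(1).tolist())
E
```

```text
[ 585.5 -135.4  139.8] [-3.141 -0.    -0.   ] 1.000463098619457 0.0 20.7
[147.76291694 329.91497711]
3047 (329.9147644042969, 147.7399444580078, 31.546001434326172) [ 630.7 -144.3   54. ] [[606.1, -168.2, 53.0], [654.4, -120.5, 56.2]]
145 [[618.1, 137.6, 46.9], [632.7, 154.1, 53.7], [649.5, 169.4, 57.9]]
```

Call:
apply_moves([
  {"x":0.75,"y":0.15,"z":0,"ax":0,"ay":0,"az":0},
  {"x":0.75,"y":0.15,"z":0,"ax":0,"ay":0,"az":0},
  {"x":0.75,"y":0.14,"z":0.3,"ax":0,"ay":0,"az":0},
  {"x":0,"y":0,"z":0.9,"ax":0,"ay":0,"az":0},
  {"x":0,"y":0,"z":0.9,"ax":0,"ay":0,"az":0},
  {"x":0,"y":0,"z":0.9,"ax":0,"ay":0,"az":0},
  {"x":0,"y":0,"z":0.9,"ax":0,"ay":0,"az":0},
  {"x":0,"y":0,"z":0.5,"ax":0,"ay":0,"az":0},
  {"x":0,"y":0,"z":0,"ax":0,"ay":0,"az":0},
  {"x":0,"y":0,"z":0,"ax":0,"ay":0,"az":0},
])

```text
clock: 21.63
eef_pos: [630.4, -144.1, 51.4]
tcp_rot: [-3.141, 0.001, 0.0]
contact_force: [0.8, 0.6, -1.1]
opening: 1.003
grip_force: 0.0
```

Call:
apply_moves([
  {"x":0,"y":0,"z":0.7,"ax":0,"ay":0,"az":0},
  {"x":0,"y":0,"z":0.6,"ax":0,"ay":0,"az":0},
  {"x":0,"y":0,"z":0.6,"ax":0,"ay":0,"az":0},
  {"x":0,"y":0,"z":0,"ax":0,"ay":0,"az":0},
  {"x":0,"y":0,"z":0,"ax":0,"ay":0,"az":0},
])

```text
clock: 22.05
eef_pos: [629.4, -144.3, 11.8]
tcp_rot: [-3.14, 0.003, -0.0]
contact_force: [-0.1, 0.3, 0.3]
opening: 1.0
grip_force: 0.0
```

Call:
apply_moves([
  {"x":0,"y":0,"z":0,"ax":0,"ay":0,"az":0},
  {"x":0,"y":0,"z":0,"ax":0,"ay":0,"az":0},
  {"x":0,"y":0,"z":0,"ax":0,"ay":0,"az":0},
  {"x":0,"y":0,"z":0,"ax":0,"ay":0,"az":0},
  {"x":0,"y":0,"z":0,"ax":0,"ay":0,"az":0},
  {"x":0,"y":0,"z":0,"ax":0,"ay":0,"az":0},
  {"x":0,"y":0,"z":0,"ax":0,"ay":0,"az":0},
], gripper=0, squeeze=40)

```text
clock: 22.63
eef_pos: [631.3, -145.0, 14.4]
tcp_rot: [3.141, -0.002, -0.0]
contact_force: [-0.6, 0.8, 6.0]
opening: 0.59
grip_force: 41.9
```

Call:
apply_moves([
  {"x":0,"y":0,"z":-0.3,"ax":0,"ay":0,"az":0},
  {"x":0,"y":0,"z":-0.7,"ax":0,"ay":0,"az":0},
  {"x":0,"y":0,"z":-0.9,"ax":0,"ay":0,"az":0},
  {"x":0,"y":0,"z":-0.9,"ax":0,"ay":0,"az":0},
  {"x":0,"y":0,"z":-0.9,"ax":0,"ay":0,"az":0},
  {"x":0,"y":0,"z":-0.9,"ax":0,"ay":0,"az":0},
  {"x":0,"y":-0.5,"z":-0.5,"ax":0,"ay":0,"az":0},
  {"x":0,"y":-0.9,"z":0,"ax":0,"ay":0,"az":0},
  {"x":0,"y":-0.9,"z":0,"ax":0,"ay":0,"az":0},
  {"x":0,"y":-0.9,"z":0,"ax":0,"ay":0,"az":0},
])

```text
clock: 23.47
eef_pos: [630.2, -79.4, 115.8]
tcp_rot: [-3.141, 0.0, -0.001]
contact_force: [0.1, -1.4, -0.0]
opening: 0.586
grip_force: 41.6
```

Call:
apply_moves([
  {"x":0,"y":-0.9,"z":0,"ax":0,"ay":0,"az":0},
  {"x":0,"y":-0.9,"z":0,"ax":0,"ay":0,"az":0},
  {"x":0,"y":-0.9,"z":0,"ax":0,"ay":0,"az":0},
  {"x":0,"y":-0.9,"z":0,"ax":0,"ay":0,"az":0},
  {"x":0,"y":-0.9,"z":0,"ax":0,"ay":0,"az":0},
  {"x":0,"y":-0.9,"z":0,"ax":0,"ay":0,"az":0},
  {"x":0,"y":-0.9,"z":0,"ax":0,"ay":0,"az":0},
  {"x":0,"y":-0.9,"z":0,"ax":0,"ay":0,"az":0},
  {"x":0,"y":-0.9,"z":0,"ax":0,"ay":0,"az":0},
  {"x":0,"y":-0.9,"z":0,"ax":0,"ay":0,"az":0},
])

```text
clock: 24.3
eef_pos: [629.8, 100.9, 115.4]
tcp_rot: [-3.141, 0.001, 0.0]
contact_force: [-0.1, 0.0, -0.9]
opening: 0.585
grip_force: 41.6
```

Call:
apply_moves([
  {"x":0.1,"y":-0.9,"z":0,"ax":0,"ay":0,"az":0},
  {"x":0,"y":-0.9,"z":0,"ax":0,"ay":0,"az":0},
  {"x":0,"y":-0.5,"z":0,"ax":0,"ay":0,"az":0},
  {"x":0,"y":0,"z":0,"ax":0,"ay":0,"az":0},
  {"x":0,"y":0,"z":0,"ax":0,"ay":0,"az":0},
  {"x":0,"y":0,"z":0,"ax":0,"ay":0,"az":0},
])

```text
clock: 24.8
eef_pos: [632.4, 144.6, 115.3]
tcp_rot: [3.141, 0.0, -0.001]
contact_force: [-0.3, 0.4, -0.6]
opening: 0.586
grip_force: 41.6
```

Call:
apply_moves([
  {"x":0.16,"y":-0.36,"z":0,"ax":0,"ay":0,"az":0},
  {"x":0,"y":0,"z":0.6,"ax":0,"ay":0,"az":0},
  {"x":0,"y":0,"z":0.7,"ax":0,"ay":0,"az":0},
  {"x":0,"y":0,"z":0.5,"ax":0,"ay":0,"az":0},
  {"x":0,"y":0,"z":0,"ax":0,"ay":0,"az":0},
  {"x":0,"y":0,"z":0,"ax":0,"ay":0,"az":0},
  {"x":0,"y":0,"z":0,"ax":0,"ay":0,"az":0},
])

```text
clock: 25.38
eef_pos: [635.8, 152.3, 79.2]
tcp_rot: [3.142, 0.0, -0.0]
contact_force: [0.4, -0.3, 0.4]
opening: 0.587
grip_force: 41.6
```

```bash
cat > v.py <<'E'
from h import *
import sys
out=[]
for n in('scene','side'):
    p,d,K,E=grab(n); c=E[:3,:3].T@(np.array([635,151.5,60])-E[:3,3]); u,v=(K@c)[:2]/c[2]; u,v=int(u),int(v)
    out.append(cv2.resize(p[v-40:v+40,u-53:u+53],(400,300),interpolation=cv2.INTER_CUBIC))
cv2.imwrite('pics/'+sys.argv[1]+'.png',np.hstack(out)[...,::-1])
E
python3 v.py v1
```

```text
(no output)
```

View pics/v1.png

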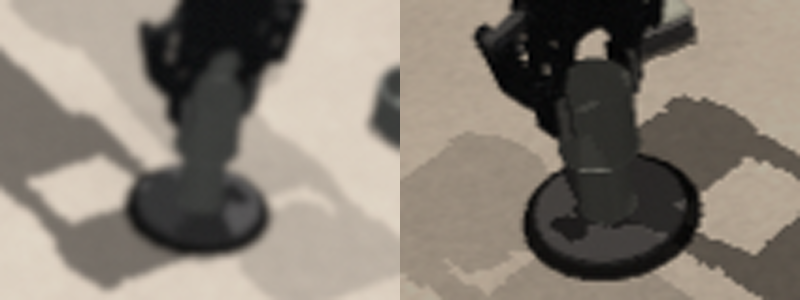

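The medium pot hangs right above the small one, aligned in both views.

Call:
apply_moves([
  {"x":0,"y":0,"z":0.4,"ax":0,"ay":0,"az":0},
  {"x":0,"y":0,"z":0.4,"ax":0,"ay":0,"az":0},
  {"x":0,"y":0,"z":0,"ax":0,"ay":0,"az":0},
  {"x":0,"y":0,"z":0,"ax":0,"ay":0,"az":0},
])

```text
clock: 25.82
eef_pos: [634.9, 152.4, 62.2]
tcp_rot: [3.142, 0.002, -0.0]
contact_force: [-0.3, 0.3, -1.1]
opening: 0.587
grip_force: 41.6
```

Call:
apply_moves([
  {"x":0,"y":0,"z":0.5,"ax":0,"ay":0,"az":0},
  {"x":0,"y":0,"z":0.5,"ax":0,"ay":0,"az":0},
  {"x":0,"y":0,"z":0.5,"ax":0,"ay":0,"az":0},
  {"x":0,"y":0,"z":0.2,"ax":0,"ay":0,"az":0},
  {"x":0,"y":0,"z":0,"ax":0,"ay":0,"az":0},
  {"x":0,"y":0,"z":0,"ax":0,"ay":0,"az":0},
  {"x":0,"y":0,"z":0,"ax":0,"ay":0,"az":0},
])

```text
clock: 26.4
eef_pos: [636.2, 152.5, 29.8]
tcp_rot: [-3.142, -0.001, -0.0]
contact_force: [-0.2, -0.0, 0.1]
opening: 0.587
grip_force: 41.6
```

Call:
apply_moves([
  {"x":0,"y":0,"z":0.08,"ax":0,"ay":0,"az":0},
  {"x":0,"y":0,"z":0,"ax":0,"ay":0,"az":0},
  {"x":0,"y":0,"z":0,"ax":0,"ay":0,"az":0},
])

```text
clock: 26.65
eef_pos: [636.0, 152.5, 28.1]
tcp_rot: [-3.142, -0.0, -0.0]
contact_force: [0.3, 0.2, -0.3]
opening: 0.587
grip_force: 41.6
```

Call:
apply_moves([
  {"x":0,"y":0,"z":0.1,"ax":0,"ay":0,"az":0},
  {"x":0,"y":0,"z":0,"ax":0,"ay":0,"az":0},
  {"x":0,"y":0,"z":0,"ax":0,"ay":0,"az":0},
])

```text
clock: 26.9
eef_pos: [635.6, 152.5, 25.6]
tcp_rot: [3.142, 0.0, -0.0]
contact_force: [0.2, -0.1, -0.8]
opening: 0.586
grip_force: 41.6
```

Call:
apply_moves([
  {"x":0,"y":0,"z":0.06,"ax":0,"ay":0,"az":0},
  {"x":0,"y":0,"z":0,"ax":0,"ay":0,"az":0},
  {"x":0,"y":0,"z":0,"ax":0,"ay":0,"az":0},
])

```text
clock: 27.15
eef_pos: [635.9, 152.5, 25.4]
tcp_rot: [3.141, 0.0, -0.0]
contact_force: [-3.2, -0.3, 5.5]
opening: 0.585
grip_force: 42.1
```

Call:
apply_moves([
  {"x":0,"y":0,"z":0,"ax":0,"ay":0,"az":0},
  {"x":0,"y":0,"z":0,"ax":0,"ay":0,"az":0},
  {"x":0,"y":0,"z":0,"ax":0,"ay":0,"az":0},
  {"x":0,"y":0,"z":0,"ax":0,"ay":0,"az":0},
  {"x":0,"y":0,"z":-0.5,"ax":0,"ay":0,"az":0},
  {"x":0,"y":0,"z":-0.8,"ax":0,"ay":0,"az":0},
  {"x":0,"y":0,"z":-0.9,"ax":0,"ay":0,"az":0},
  {"x":0,"y":0,"z":-0.9,"ax":0,"ay":0,"az":0},
  {"x":0,"y":0,"z":-0.9,"ax":0,"ay":0,"az":0},
  {"x":0,"y":0,"z":-0.9,"ax":0,"ay":0,"az":0},
], gripper=1)

```text
clock: 27.98
eef_pos: [635.9, 152.5, 124.3]
tcp_rot: [-3.142, -0.001, -0.0]
contact_force: [0.8, -0.5, 0.4]
opening: 1.001
grip_force: 0.0
```

Call:
apply_moves([
  {"x":-0.9,"y":-0.6,"z":-0.2,"ax":0,"ay":0,"az":0},
  {"x":-0.9,"y":-0.6,"z":-0.2,"ax":0,"ay":0,"az":0},
  {"x":-0.9,"y":-0.6,"z":-0.2,"ax":0,"ay":0,"az":0},
  {"x":-0.9,"y":-0.6,"z":-0.2,"ax":0,"ay":0,"az":0},
  {"x":-0.9,"y":-0.6,"z":0,"ax":0,"ay":0,"az":0},
  {"x":-0.9,"y":-0.6,"z":0,"ax":0,"ay":0,"az":0},
  {"x":-0.9,"y":-0.6,"z":0,"ax":0,"ay":0,"az":0},
  {"x":-0.9,"y":-0.6,"z":0,"ax":0,"ay":0,"az":0},
  {"x":-0.9,"y":-0.6,"z":0,"ax":0,"ay":0,"az":0},
  {"x":-0.9,"y":-0.6,"z":0,"ax":0,"ay":0,"az":0},
])

```text
clock: 28.82
eef_pos: [455.1, 273.1, 139.4]
tcp_rot: [-3.141, -0.001, -0.0]
contact_force: [0.6, -0.5, 0.7]
opening: 0.997
grip_force: 0.0
```

Call:
apply_moves([
  {"x":-0.9,"y":-0.6,"z":0,"ax":0,"ay":0,"az":0},
  {"x":0,"y":0,"z":0,"ax":0,"ay":0,"az":0},
  {"x":0,"y":0,"z":0,"ax":0,"ay":0,"az":0},
  {"x":0,"y":0,"z":0,"ax":0,"ay":0,"az":0},
])

```text
clock: 29.15
eef_pos: [438.6, 284.4, 139.3]
tcp_rot: [-3.141, -0.001, -0.0]
contact_force: [-0.1, 0.1, 0.1]
opening: 0.999
grip_force: 0.0
```

```bash
python3 w.py w9; python3 - <<'E'
from pot import *
s=np.load('w9.npz');w=cloud(s['d'],s['K'],s['E'])
m=(abs(w[...,2]-66)<4)&(np.hypot(w[...,0]-465,w[...,1]-284)<55); a=np.argwhere(m).mean(0); print(a)
pot('w9',a[1],a[0],66,75)
p,d,K,E=grab('scene');w=cloud(d,K,E)
m=(np.hypot(w[...,0]-635,w[...,1]-152)<40)&(w[...,2]>57); q=w[m];print(len(q),np.percentile(q,[2,50,98],axis=0).round(1).tolist())
E
```

```text
[438.6 284.4 139.3] [-3.141e+00 -1.000e-03 -0.000e+00] 0.998674371516565 0.0 29.15
[173.64176068 319.51174404]
5403 (319.50665283203125, 173.59085083007812, 41.868412017822266) [464.7 284.   66. ] [[432.2, 252.5, 65.1], [495.1, 315.3, 68.2]]
166 [[614.9, 130.0, 58.2], [640.3, 151.3, 64.4], [662.2, 176.2, 68.5]]
```

Call:
apply_moves([
  {"x":0.65,"y":0,"z":0,"ax":0,"ay":0,"az":0},
  {"x":0.65,"y":0.02,"z":0.1,"ax":0,"ay":0,"az":0},
  {"x":0,"y":0,"z":0.8,"ax":0,"ay":0,"az":0},
  {"x":0,"y":0,"z":0.8,"ax":0,"ay":0,"az":0},
  {"x":0,"y":0,"z":0.8,"ax":0,"ay":0,"az":0},
  {"x":0,"y":0,"z":0.8,"ax":0,"ay":0,"az":0},
  {"x":0,"y":0,"z":0.6,"ax":0,"ay":0,"az":0},
  {"x":0,"y":0,"z":0,"ax":0,"ay":0,"az":0},
  {"x":0,"y":0,"z":0,"ax":0,"ay":0,"az":0},
  {"x":0,"y":0,"z":0,"ax":0,"ay":0,"az":0},
])

```text
clock: 30.08
eef_pos: [464.8, 284.2, 61.5]
tcp_rot: [-3.141, -0.002, -0.001]
contact_force: [0.2, 0.3, -0.4]
opening: 1.004
grip_force: 0.0
```

Call:
apply_moves([
  {"x":0,"y":0,"z":0.5,"ax":0,"ay":0,"az":0},
  {"x":0,"y":0,"z":0.5,"ax":0,"ay":0,"az":0},
  {"x":0,"y":0,"z":0.5,"ax":0,"ay":0,"az":0},
  {"x":0,"y":0,"z":0.5,"ax":0,"ay":0,"az":0},
  {"x":0,"y":0,"z":0,"ax":0,"ay":0,"az":0},
  {"x":0,"y":0,"z":0,"ax":0,"ay":0,"az":0},
])

```text
clock: 30.58
eef_pos: [462.9, 283.8, 19.4]
tcp_rot: [3.141, 0.002, -0.0]
contact_force: [-0.1, 0.1, -0.1]
opening: 1.003
grip_force: 0.0
```

Call:
apply_moves([
  {"x":0,"y":0,"z":0,"ax":0,"ay":0,"az":0},
  {"x":0,"y":0,"z":0,"ax":0,"ay":0,"az":0},
  {"x":0,"y":0,"z":0,"ax":0,"ay":0,"az":0},
  {"x":0,"y":0,"z":0,"ax":0,"ay":0,"az":0},
  {"x":0,"y":0,"z":0,"ax":0,"ay":0,"az":0},
  {"x":0,"y":0,"z":0,"ax":0,"ay":0,"az":0},
], gripper=0, squeeze=50)

```text
clock: 31.08
eef_pos: [464.7, 284.4, 21.5]
tcp_rot: [-3.141, -0.002, -0.0]
contact_force: [-0.7, 0.8, 6.3]
opening: 0.778
grip_force: 56.5
```

Call:
apply_moves([
  {"x":0,"y":0,"z":-0.3,"ax":0,"ay":0,"az":0},
  {"x":0,"y":0,"z":-0.7,"ax":0,"ay":0,"az":0},
  {"x":0,"y":0,"z":-0.9,"ax":0,"ay":0,"az":0},
  {"x":0,"y":0,"z":-0.9,"ax":0,"ay":0,"az":0},
  {"x":0,"y":0,"z":-0.9,"ax":0,"ay":0,"az":0},
  {"x":0,"y":0,"z":-0.9,"ax":0,"ay":0,"az":0},
  {"x":0,"y":0,"z":-0.9,"ax":0,"ay":0,"az":0},
  {"x":0,"y":0,"z":-0.3,"ax":0,"ay":0,"az":0},
  {"x":0,"y":0,"z":0,"ax":0,"ay":0,"az":0},
  {"x":0,"y":0,"z":0,"ax":0,"ay":0,"az":0},
])

```text
clock: 31.92
eef_pos: [463.1, 283.9, 135.7]
tcp_rot: [3.141, 0.001, -0.0]
contact_force: [-0.0, -0.2, -1.4]
opening: 0.781
grip_force: 56.4
```

Call:
apply_moves([
  {"x":0.5,"y":0.4,"z":0,"ax":0,"ay":0,"az":0},
  {"x":0.9,"y":0.7,"z":0,"ax":0,"ay":0,"az":0},
  {"x":0.9,"y":0.7,"z":0,"ax":0,"ay":0,"az":0},
  {"x":0.9,"y":0.7,"z":0,"ax":0,"ay":0,"az":0},
  {"x":0.9,"y":0.7,"z":0,"ax":0,"ay":0,"az":0},
  {"x":0.9,"y":0.7,"z":0,"ax":0,"ay":0,"az":0},
  {"x":0.9,"y":0.7,"z":0,"ax":0,"ay":0,"az":0},
  {"x":0.9,"y":0.7,"z":0,"ax":0,"ay":0,"az":0},
  {"x":0.9,"y":0.7,"z":0,"ax":0,"ay":0,"az":0},
  {"x":0.8,"y":0.6,"z":0,"ax":0,"ay":0,"az":0},
])

```text
clock: 32.75
eef_pos: [634.2, 150.0, 134.4]
tcp_rot: [3.141, 0.003, -0.001]
contact_force: [0.2, 0.4, -1.8]
opening: 0.782
grip_force: 56.4
```

Call:
apply_moves([
  {"x":0,"y":0,"z":0.3,"ax":0,"ay":0,"az":0},
  {"x":0,"y":0,"z":0.3,"ax":0,"ay":0,"az":0},
  {"x":0,"y":0,"z":0.3,"ax":0,"ay":0,"az":0},
  {"x":0,"y":0,"z":0,"ax":0,"ay":0,"az":0},
  {"x":0,"y":0,"z":0,"ax":0,"ay":0,"az":0},
  {"x":0,"y":0,"z":0,"ax":0,"ay":0,"az":0},
])

```text
clock: 33.25
eef_pos: [633.2, 152.6, 118.5]
tcp_rot: [-3.142, 0.0, 0.001]
contact_force: [-0.2, 0.2, -1.5]
opening: 0.78
grip_force: 56.3
```

```bash
python3 v.py v2
```

```text
(no output)
```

View pics/v2.png

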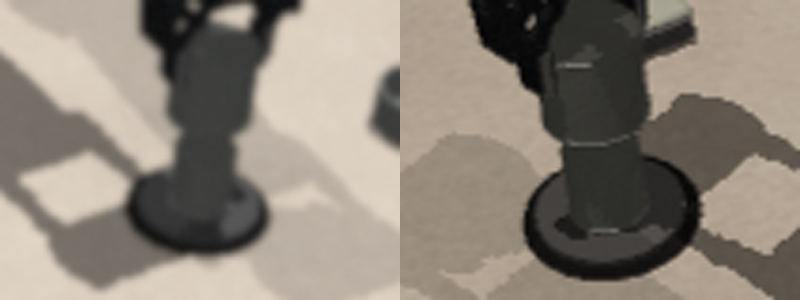

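The large pot is lined up over the medium one, needing about 2 mm more in x.

Call:
apply_moves([
  {"x":0.13,"y":0,"z":0.4,"ax":0,"ay":0,"az":0},
  {"x":0,"y":0,"z":0.5,"ax":0,"ay":0,"az":0},
  {"x":0,"y":0,"z":0.3,"ax":0,"ay":0,"az":0},
  {"x":0,"y":0,"z":0,"ax":0,"ay":0,"az":0},
  {"x":0,"y":0,"z":0,"ax":0,"ay":0,"az":0},
  {"x":0,"y":0,"z":0,"ax":0,"ay":0,"az":0},
])

```text
clock: 33.85
eef_pos: [636.4, 152.1, 94.5]
tcp_rot: [3.142, 0.0, -0.0]
contact_force: [1.1, 0.5, -0.4]
opening: 0.781
grip_force: 56.3
```

Call:
apply_moves([
  {"x":0,"y":0,"z":0.3,"ax":0,"ay":0,"az":0},
  {"x":0,"y":0,"z":0.3,"ax":0,"ay":0,"az":0},
  {"x":0,"y":0,"z":0.3,"ax":0,"ay":0,"az":0},
  {"x":0,"y":0,"z":0,"ax":0,"ay":0,"az":0},
  {"x":0,"y":0,"z":0,"ax":0,"ay":0,"az":0},
])

```text
clock: 34.27
eef_pos: [635.7, 152.0, 75.6]
tcp_rot: [3.142, 0.002, -0.0]
contact_force: [0.5, -0.2, -1.3]
opening: 0.78
grip_force: 56.3
```

Call:
apply_moves([
  {"x":0,"y":0,"z":0.5,"ax":0,"ay":0,"az":0},
  {"x":0,"y":0,"z":0.5,"ax":0,"ay":0,"az":0},
  {"x":0,"y":0,"z":0.5,"ax":0,"ay":0,"az":0},
  {"x":0,"y":0,"z":0.3,"ax":0,"ay":0,"az":0},
  {"x":0,"y":0,"z":0,"ax":0,"ay":0,"az":0},
  {"x":0,"y":0,"z":0,"ax":0,"ay":0,"az":0},
  {"x":0,"y":0,"z":0,"ax":0,"ay":0,"az":0},
])

```text
clock: 34.85
eef_pos: [636.7, 152.1, 40.9]
tcp_rot: [-3.142, -0.001, -0.0]
contact_force: [0.1, 0.3, -1.6]
opening: 0.783
grip_force: 56.3
```

Call:
apply_moves([
  {"x":0,"y":0,"z":0.2,"ax":0,"ay":0,"az":0},
  {"x":0,"y":0,"z":0.1,"ax":0,"ay":0,"az":0},
  {"x":0,"y":0,"z":0,"ax":0,"ay":0,"az":0},
  {"x":0,"y":0,"z":0,"ax":0,"ay":0,"az":0},
  {"x":0,"y":0,"z":0,"ax":0,"ay":0,"az":0},
])

```text
clock: 35.27
eef_pos: [636.5, 152.1, 34.7]
tcp_rot: [3.142, -0.0, -0.0]
contact_force: [0.5, -0.2, -2.3]
opening: 0.78
grip_force: 56.3
```

Call:
apply_moves([
  {"x":0,"y":0,"z":0.08,"ax":0,"ay":0,"az":0},
  {"x":0,"y":0,"z":0,"ax":0,"ay":0,"az":0},
  {"x":0,"y":0,"z":0,"ax":0,"ay":0,"az":0},
])

```text
clock: 35.52
eef_pos: [636.3, 152.1, 32.9]
tcp_rot: [-3.142, 0.0, -0.0]
contact_force: [-0.1, -0.9, -2.2]
opening: 0.777
grip_force: 56.3
```

Call:
apply_moves([
  {"x":0,"y":0,"z":0.06,"ax":0,"ay":0,"az":0},
  {"x":0,"y":0,"z":0,"ax":0,"ay":0,"az":0},
  {"x":0,"y":0,"z":0,"ax":0,"ay":0,"az":0},
])

```text
clock: 35.77
eef_pos: [636.6, 152.1, 32.6]
tcp_rot: [3.142, -0.0, -0.0]
contact_force: [-3.0, 0.2, 4.8]
opening: 0.779
grip_force: 56.8
```

Contact is made, so I'll release and rise.

Call:
apply_moves([
  {"x":0,"y":0,"z":0,"ax":0,"ay":0,"az":0},
  {"x":0,"y":0,"z":0,"ax":0,"ay":0,"az":0},
  {"x":0,"y":0,"z":0,"ax":0,"ay":0,"az":0},
  {"x":0,"y":0,"z":0,"ax":0,"ay":0,"az":0},
  {"x":0,"y":0,"z":-0.4,"ax":0,"ay":0,"az":0},
  {"x":0,"y":0,"z":-0.8,"ax":0,"ay":0,"az":0},
  {"x":0,"y":0,"z":-0.9,"ax":0,"ay":0,"az":0},
  {"x":0,"y":0,"z":-0.9,"ax":0,"ay":0,"az":0},
  {"x":0,"y":0,"z":-0.9,"ax":0,"ay":0,"az":0},
  {"x":0,"y":0,"z":-0.9,"ax":0,"ay":0,"az":0},
], gripper=1)

```text
clock: 36.6
eef_pos: [636.5, 152.1, 129.4]
tcp_rot: [-3.142, -0.001, -0.0]
contact_force: [0.7, 0.2, 0.5]
opening: 0.999
grip_force: 0.0
```

Call:
apply_moves([
  {"x":-0.9,"y":0,"z":-0.9,"ax":0,"ay":0,"az":0},
  {"x":-0.9,"y":0,"z":-0.9,"ax":0,"ay":0,"az":0},
  {"x":-0.9,"y":0,"z":0,"ax":0,"ay":0,"az":0},
  {"x":0,"y":0,"z":0,"ax":0,"ay":0,"az":0},
  {"x":0,"y":0,"z":0,"ax":0,"ay":0,"az":0},
  {"x":0,"y":0,"z":0,"ax":0,"ay":0,"az":0},
])

```text
clock: 37.1
eef_pos: [582.8, 152.0, 163.6]
tcp_rot: [3.142, -0.0, -0.0]
contact_force: [0.3, 0.4, -0.3]
opening: 0.999
grip_force: 0.0
```

```bash
python3 w.py w10; python3 - <<'E'
from pot import *
s=np.load('w10.npz');w=cloud(s['d'],s['K'],s['E'])
m=(abs(w[...,2]-77)<5)&(np.hypot(w[...,0]-636,w[...,1]-152)<55); a=np.argwhere(m).mean(0); print(a)
pot('w10',a[1],a[0],77,80); q=w[m]; print(np.linalg.lstsq(np.c_[q[:,:2]-q[:,:2].mean(0),np.ones(len(q))],q[:,2],rcond=None)[0])
pot('w10',a[1],a[0],11,140)
E
```

```text
[582.8 152.  163.6] [ 3.142 -0.    -0.   ] 0.9992560758187036 0.0 37.1
[136.44658754 318.39725519]
5381 (318.3999938964844, 136.39999389648438, 41.949119567871094) [637.  152.5  77. ] [[604.2, 121.2, 76.1], [667.5, 183.8, 79.3]]
[-2.57028008e-04 -4.53489878e-04  7.76484188e+01]
1726 (318.79656982421875, 130.6615447998047, 48.46662521362305) [637.3 152.2  11. ] [[605.0, 104.2, 9.6], [682.6, 200.5, 13.2]]
```

View pics/w10.png

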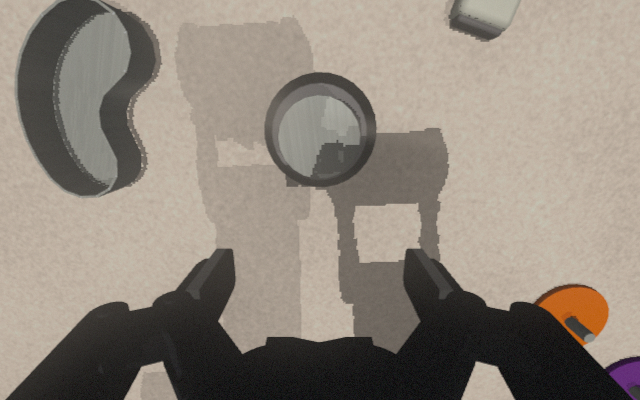

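The final view shows the nest at (319,130). The large pot's top is level at z≈77, which is the nested height, and centred on the stand and mat. The bystanders are untouched.

```bash
python3 -c "
from cell import env
print(env.finish_job())"
```

```text
the job is handed in; nothing more can be done
None
```

I set the stand in the middle of the mat, nested all three pots upside down on it (small, medium, large), and handed the job in; the last look showed the nest level and centred, but no verdict came back.

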